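Put the measuring gauges away and dry the washed cups

TASK

Press every measuring gauge that is lying about into the foam cutout of its own shape until it is fully home and flush. Turn both clay cups upside down, one over each dryer peg, set down gently with the rim flat on the dryer, and once both cups are on, press the dryer's button fully to start the fan. Leave the glass jar, the clay ring and the dark bowl where they are.

Things in the scene. Friction and masses are not known exactly. Their poses are not given: they have to be found in the camera images.
- ell_c (a point): L-shaped gauge (may be absent), aluminium plate 12 mm thick, 70 g. Outline: a bar 76 x 22 mm (x -38 to 38, y -11 to 11), and one leg 22 wide at the bar's +x end, reaching to y = +45. A black rib (36 in x, 12 in y, 16 high) stands on the bar's middle. Point: on the rib's centre line, 14 mm above the underside (rib 2 mm below to 14 mm above it); z up.
- tee_c (a point): T-shaped gauge (may be absent), aluminium plate 12 mm thick, 70 g. Outline: a bar 76 x 22 mm (x -38 to 38, y -11 to 11), and one stem 22 wide at the middle of the bar, reaching to y = +45. A black rib (36 in x, 12 in y, 16 high) stands on the bar's middle. Point: on the rib's centre line, 14 mm above the underside (rib 2 mm below to 14 mm above it); z up.
- you_c (a point): U-shaped gauge (may be absent), aluminium plate 12 mm thick, 70 g. Outline: a bar 76 x 22 mm (x -38 to 38, y -11 to 11), and two legs 22 wide, one at each end of the bar, both reaching to y = +45. A black rib (36 in x, 12 in y, 16 high) stands on the bar's middle. Point: on the rib's centre line, 14 mm above the underside (rib 2 mm below to 14 mm above it); z up.
- zed_c (a point): Z-shaped gauge (may be absent), aluminium plate 12 mm thick, 70 g. Outline: a bar 76 x 22 mm (x -38 to 38, y -11 to 11), a leg 22 wide at its +x end reaching to y = +34 and a leg 22 wide at its -x end reaching to y = -34. A black rib (36 in x, 12 in y, 16 high) stands on the bar's middle. Point: on the rib's centre line, 14 mm above the underside (rib 2 mm below to 14 mm above it); z up.
- ell_pocket (a point): where the L gauge's point lies when fully home in the L-shaped cutout, axes as the gauge then has them; 14 mm above the cutout's floor, 2 mm above the foam's face.
- tee_pocket (a point): where the T gauge's point lies when fully home in the T-shaped cutout, axes as the gauge then has them; 14 mm above the cutout's floor, 2 mm above the foam's face.
- you_pocket (a point): where the U gauge's point lies when fully home in the U-shaped cutout, axes as the gauge then has them; 14 mm above the cutout's floor, 2 mm above the foam's face.
- zed_pocket (a point): where the Z gauge's point lies when fully home in the Z-shaped cutout, axes as the gauge then has them; 14 mm above the cutout's floor, 2 mm above the foam's face.
- insert: dark foam insert, fixed, 208 (x) x 178 (y) mm, face 20 mm above the table; origin under its middle. Cutouts 12 mm deep, 2 mm wider than the gauges all round, pale floors. Springy bumps grip both ends of the bar: a gauge must be pressed in with about 6 to 13 N till its plate is on the floor, flush with the face.
- cup1_c (a point): centre of a square unglazed clay cup, 56 x 56 mm outside, 95 tall, walls 5, bottom 7 mm thick, about 190 g, lying on its side at the start. Its x axis runs from the closed bottom (x = -47.5) to the open mouth (x = +47.5); y and z are square to its flat sides.
- cup1_mouth (a point): centre of the open mouth of that cup (cup1), in the plane of its rim, 47.5 mm from its centre; same axes.
- cup2_c (a point): centre of a square unglazed clay cup, 56 x 56 mm outside, 95 tall, walls 5, bottom 7 mm thick, about 190 g, lying on its side at the start. Its x axis runs from the closed bottom (x = -47.5) to the open mouth (x = +47.5); y and z are square to its flat sides.
- cup2_mouth (a point): centre of the open mouth of that cup (cup2), in the plane of its rim, 47.5 mm from its centre; same axes.
- dryer: fixed grey dryer base, 110 (x) x 250 (y) x 25 high, with two upright pegs 120 mm apart along its y and the fan's button on a low box at its -x side. A cup upside down over a peg stands with its rim on the base's upper face. Origin under the middle between the pegs.
- pegA (a point): foot of a white peg (at +y of the dryer's middle): on its axis, on the base's upper face. Peg 28 mm thick, 65 tall with a coned tip. Mouth centre of a cup that stands over it comes here.
- pegB (a point): foot of a white peg (at -y of the dryer's middle): on its axis, on the base's upper face. Peg 28 mm thick, 65 tall with a coned tip. Mouth centre of a cup that stands over it comes here.
- fan_top (a point): centre of the top of the round button (28 mm across) that starts the dryer's fan, on a low box at the dryer's front, at the -x side of the dryer's own frame, 88 mm from the line of the pegs, 40 mm to the -y side of its middle. It is pressed straight down. Same axes as the dryer.
- fan (a joint): travel of that button in m: 0 out, about 0.006 fully pressed; springs back (5 N fully down). It counts as pressed beyond 0.004.
- jar: small glass jar, 40 mm across, 50 tall; origin under its middle. Not part of the job.
- loop: clay ring, 42 mm across, 14 high; origin under its middle. Not part of the job.
- bowl: dark bowl, 100 mm across, 40 high; origin under its middle. Not part of the job.

How it is judged:
By the outcome, as a careful person would: the job done as asked, in the order asked, and still so for the second after the job is handed in, with the robot touching nothing.
Of ell, tee, you, zed only 2 to 4 are there at a start; the rules pass over those that are not, and their reading is None.
At some moment in a run one of ell, tee, you, zed may be knocked a few centimetres aside while the robot is not near it.
It also fails if it takes over 210 s, if anything falls off the work surface, if the arm or the gripper's body presses on something with over 40 N, if the wrist force passes 120 N, or if a joint passes its speed limit or range.

ROBOT

A 6-joint arm with a two-finger parallel gripper is mounted at the origin on the work surface. World frame = base frame: x ahead of the robot, y to its left, z up, the work surface at z = 0. Lengths are in mm, angles in rad, forces in N, time in s.
With the tool pointing down it reaches from about 275 to 1000 mm from the base axis. Payload 8.4 kg.
Tool frame: the origin (TCP) lies between the finger pads; the fingertips stand r.tips_ahead ahead of it and the grasp point (between the pads) lies 6 mm ahead of it (r.tips_ahead is the distance from the TCP to the fingertips, in mm); z points along the fingers, y is the line along which they close (so a half turn about z gives the same grasp; the last joint's range is limited). The gripper opens to 85 mm and grips with 20 to 120 N. Pads are 22 mm wide; open, the fingers measure 114 mm over their backs; the gripper's body (76 mm by 85 mm) begins 54 mm behind the grasp point. The pads swing forward as they close: fully open they stand 13 mm farther back than shut.
Start: joints at [-1.177, 0.353, 1.633, -0, 1.155, -0.002], TCP at [240.965, -576.683, 256.281] pointing down, gripper open.
Joint ranges: [-2.63, 2.63], [-0.92, 2.1], [0.06, 2.66], [-1.3, 4.44], [0, 2.69], [-3.02, 3.02]. Speed limits (rad/s): [2.22, 2.22, 2.79, 3.14, 3.14, 3.14].

INTERFACE

Orientations are given as [roll, pitch, yaw] about the fixed x, y, z axes, in that order (R = Rz(yaw) Ry(pitch) Rx(roll)).
In Python, from rig import r gives the robot as it stands.
- The arm moves only by the tool carry_out, never from a script. Its arguments are lists of equal length, an entry for each row: "delta_pos": the shift along the tool's x, y, z in m, a list of three; "rot": the turn, a rotation vector about the tool's x, y, z in degrees, a list of three. A call has 1 to 8 rows; each row is the pose to reach, as a shift and turn from the pose commanded when the call began, along the tool's axes at that moment; what a row does not reach only later rows make up. A row lasts 1/8 s, in which the tool goes at most 62.5 mm and 10.7 degrees, less where a joint would pass 70% of its speed; a pose out of reach is approached as far as the arm can. A call with a gripper value outside its range is refused whole. "claw" is the finger opening in m, from 0 to 0.0854, set as the call begins (left out, the last holds). The fingers move at their own pace and stop on an object; "grip_force" is the grip in N (left out, the last holds). Time passes only in rows, so rows that repeat a pose let the fingers close. It gives the time, the measured TCP pose, the force, the opening and the grip force at its end, in the units of the state.
- r.sense(): the state, without advancing time (a new reading comes with each control period).
- r.grab_frame(name): name is "scene" or "top" or "wrist"; returns the picture (480x640x3 uint8, blue, green, red); there is no depth.
- r.camera_info(name): a dict with "fx", "fy", "cx", "cy" (pixels), "distortion" ([k1, k2, p1, p2, k3] as OpenCV has them; the pictures are not rectified), "pose" (4x4, takes a point from camera to world coordinates); the wrist camera has in their place "hand_eye" (4x4, takes a point from camera to tool coordinates, whose origin is the TCP and whose axes are the flange's). Camera axes: x right, y down, z forward; pixel columns grow to the right and rows downward; lengths in mm; the calibration is good to about 2 mm. A picture is of the moment at which its call begins: read the wrist's pose just before it. camera_info takes no time and is no camera call.
- r.sign_off(): hands the job in; it is judged then, once.
Trained networks look in the newest picture that a camera, given by its name, has taken for a name from the list of things; names that differ only in an ending like _2 or _b are one class to them, and where a whole thing is asked for, a point or a joint stands for the part that bears it (a point fixed in the world has none). Each returns a list of dicts, best first, with "p" (0 to 1); they miss things now and then, are a little off and sometimes report something else, mostly with a low value. They report only what shows in the picture. A call takes as long as a camera call.
- r.recognise(thing, camera): "box" ([left, top, right, bottom] in pixels, round what is visible of it).
- r.cut_out(thing, camera): "mask" (480x640 bool, what is visible of it) and "box" ([left, top, right, bottom] in pixels, round what is visible of it).
The state is a dict: "clock": time; "qpos": joint angles; "qvel": joint speeds; "joint_efforts": joint torques, N m; "eef_pos": TCP position; "tcp_rot": TCP orientation; "contact_force": force on the tool from outside, world axes, zero at the start; "wrist_torque": the same for the moment, N m; "opening": opening from 0.0 (shut) to 1.0 (fully open); "grasp_force": force on a finger pad.
Only numpy, scipy, OpenCV 4.12 (cv2) and the standard library are available. Lean on these libraries where they do the work, as an engineer would, in place of code of your own. Each camera call takes 0.05 s, during which the arm holds its last target. There are 200 camera calls.

## Working session

There is one attempt and no reset: what is moved stays moved. The work goes in short steps, Python scripts to look and compute and a tool call to move; the robot and the scene stay as the last step left them, time stands still between calls to the robot, and variables do not carry over. Pictures are saved under pics/ and viewed, at most 14 in all, crops included, and the job is handed in when it is done.

Besides the shell and the picture viewer there is one more tool, called after "Request:" as a command line: name --argument value ..., lists and objects as JSON in quotes. carry_out: Moves the arm, as the interface text tells. Its arguments: {"type":"object","properties":{"delta_pos":{"type":"array","items":{"type":"array","items":{"type":"number"}}},"rot":{"type":"array","items":{"type":"array","items":{"type":"number"}}},"claw":{"type":"number"},"grip_force":{"type":"number"}},"required":["delta_pos","rot"]}

```bash
ls; mkdir -p pics
python3 - <<'E'
from rig import r
import cv2,numpy as np
np.set_printoptions(precision=4,suppress=True)
print(r.sense(), r.tips_ahead)
for n in("scene","top","wrist"):
    print(n,r.camera_info(n))
    im=r.grab_frame(n); cv2.imwrite(f"pics/{n}0.png",im)
E
```

```text
pics
{'clock': 0.0, 'qpos': array([-1.1774,  0.3537,  1.6342,  0.    ,  1.1552, -0.0024]), 'qvel': array([ 0.0002,  0.0014, -0.0005, -0.0006,  0.0006, -0.0003]), 'joint_efforts': array([  0.0016, -60.5259, -34.2071,   0.0002,   0.0093,  -0.    ]), 'eef_pos': array([ 240.8044, -576.2536,  255.5462]), 'tcp_rot': array([-3.1402, -0.    ,  0.3958]), 'contact_force': array([ 0.3115, -0.0322,  0.1062]), 'wrist_torque': array([ 0.0025, -0.0041, -0.0407]), 'grasp_force': 0.0, 'opening': 0.9987069864596156} 25.0
scene {'fx': 525.2899116272123, 'fy': 525.2899116272123, 'cx': 314.2502511930778, 'cy': 241.63224548579467, 'distortion': array([-0.0121,  0.    ,  0.    ,  0.    ,  0.    ]), 'pose': array([[   0.3267,    0.518 ,   -0.7905, 1433.7671],
       [   0.945 ,   -0.165 ,    0.2824, -347.1065],
       [   0.0159,   -0.8393,   -0.5434,  699.7685],
       [   0.    ,    0.    ,    0.    ,    1.    ]])}
top {'fx': 456.8880211777484, 'fy': 456.8880211777484, 'cx': 313.3943187583264, 'cy': 233.65502843797773, 'distortion': array([0.0061, 0.    , 0.    , 0.    , 0.    ]), 'pose': array([[   0.0227,   -0.9903,    0.1368,  389.5864],
       [  -0.9997,   -0.0233,   -0.0029,  -49.9382],
       [   0.006 ,   -0.1367,   -0.9906, 1076.2682],
       [   0.    ,    0.    ,    0.    ,    1.    ]])}
wrist {'fx': 408.19555675767333, 'fy': 408.19555675767333, 'cx': 321.97301850906797, 'cy': 234.10750893042297, 'distortion': array([0.0198, 0.    , 0.    , 0.    , 0.    ]), 'hand_eye': array([[  -0.0002,   -0.9622,   -0.2723,   68.8463],
       [   1.    ,   -0.0005,    0.0011,   -0.5485],
       [  -0.0012,   -0.2723,    0.9622, -117.819 ],
       [   0.    ,    0.    ,    0.    ,    1.    ]])}
```

View pics/top0.png

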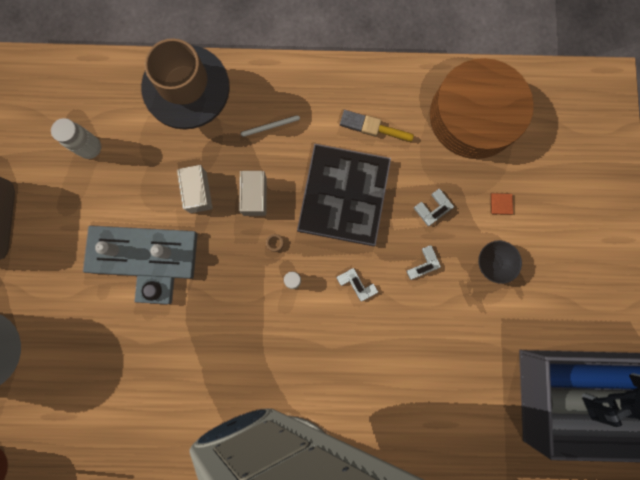

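View pics/scene0.png

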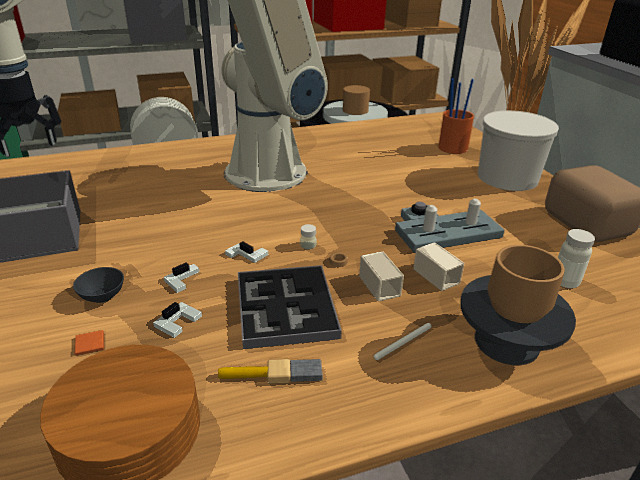

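```bash
cat > h.py <<'E'
import numpy as np, cv2
from scipy.optimize import minimize
from scipy.spatial.transform import Rotation as R
from rig import r
np.set_printoptions(precision=3,suppress=True)
def box(x0,x1,y0,y1,z0,z1): return np.array([[x,y,z] for x in(x0,x1) for y in(y0,y1) for z in(z0,z1)],float)
def cyl(cx,cy,d,z0,z1):
    a=np.linspace(0,2*np.pi,24,endpoint=False)
    return np.vstack([np.c_[cx+d/2*np.cos(a),cy+d/2*np.sin(a),0*a+z] for z in(z0,z1)])
RECT={'ell':[(-38,38,-11,11),(16,38,-11,45)],'tee':[(-38,38,-11,11),(-11,11,-11,45)],
 'you':[(-38,38,-11,11),(16,38,-11,45),(-38,-16,-11,45)],'zed':[(-38,38,-11,11),(16,38,-11,34),(-38,-16,-34,11)]}
M={k+'_c':[box(*b,0,12) for b in v]+[box(-18,18,-6,6,12,28)] for k,v in RECT.items()}
M['cup1_c']=M['cup2_c']=[box(-47.5,47.5,-28,28,0,56)]
M['insert']=[box(-104,104,-89,89,0,20)]
M['dryer']=[box(-55,55,-125,125,0,25)]
def shot(cam):
    s=r.sense(); im=r.grab_frame(cam); ci=r.camera_info(cam)
    if cam=='wrist':
        T=np.eye(4); T[:3,:3]=R.from_euler('xyz',s['tcp_rot']).as_matrix(); T[:3,3]=s['eef_pos']; T=T@ci['hand_eye']
    else: T=ci['pose']
    K=np.array([[ci['fx'],0,ci['cx']],[0,ci['fy'],ci['cy']],[0,0,1]])
    return dict(im=im,T=T,K=K,D=ci['distortion'],cam=cam)
def proj(v,P):
    Ti=np.linalg.inv(v['T']); return cv2.projectPoints(np.asarray(P,float),cv2.Rodrigues(Ti[:3,:3])[0],Ti[:3,3],v['K'],v['D'])[0][:,0]
def back(v,uv,z):
    n=cv2.undistortPoints(np.array([[uv]],float),v['K'],v['D'])[0,0]; d=v['T'][:3,:3]@[n[0],n[1],1]; o=v['T'][:3,3]
    return o+d*(z-o[2])/d[2]
def place(P,p,z=0): c,s=np.cos(p[2]),np.sin(p[2]); return P@np.array([[c,s,0],[-s,c,0],[0,0,1]])+[p[0],p[1],z]
def fill(v,parts):
    m=np.zeros((480,640),np.uint8)
    for P in parts: cv2.fillConvexPoly(m,np.round(cv2.convexHull(proj(v,P).astype(np.float32))*16).astype(np.int32),1,cv2.LINE_8,4)
    return m
def render(v,thing,p): return fill(v,[place(P,p) for P in M[thing]])
def pocket(v,k,p):
    g=[(a-2,b+2,c-2,d+2) for a,b,c,d in RECT[k]]
    return fill(v,[place(box(*b,8,8),p) for b in g])&fill(v,[place(box(*b,20,20),p) for b in g])
def fit(views,masks,rend,p0,yaws=None,step=(6,6,.15)):
    bl=lambda m:cv2.GaussianBlur(m.astype(np.float32),(0,0),1.2)
    B=[bl(m) for m in masks]
    f=lambda p:sum(np.abs(bl(rend(v,p))-b).sum()/b.sum() for v,b in zip(views,B))
    best=None
    for y in (yaws if yaws is not None else [p0[2]]):
        x0=np.array([p0[0],p0[1],y])
        o=minimize(f,x0,method='Nelder-Mead',options=dict(initial_simplex=[x0]+[x0+np.eye(3)[i]*step[i] for i in range(3)],maxiter=90,xatol=.02,fatol=1e-4))
        if best is None or o.fun<best.fun:best=o
    return best.x,best.fun
def find(thing,cam,rank=0):
    q=r.cut_out(thing,cam); return q
YAWS=np.arange(-np.pi,np.pi,np.pi/6)
def goto(pos,rpy,cmd=None):
    "shift (m) in tool axes and rotvec (deg) to reach pos, rpy"
    s=r.sense(); p,q=(s['eef_pos'],s['tcp_rot']) if cmd is None else cmd
    A=R.from_euler('xyz',q); B=R.from_euler('xyz',rpy)
    return A.inv().apply(np.array(pos)-p)/1000,(A.inv()*B).as_rotvec(degrees=True)
E
python3 - <<'E'
from h import *
V=[shot('top')]
v=V[0]
for t in ['ell_c','tee_c','you_c','zed_c','cup1_c','insert','dryer','jar','loop','bowl','fan_top','pegA']:
    for q in r.cut_out(t,'top')[:3]:
        if q['p']<.3: print(t,'low',q['p'],q['box']);continue
        m=q['mask']; c=np.argwhere(m).mean(0)[::-1]; p=back(v,c,8)
        out=''
        if t in M:
            sym=t in('insert','dryer') or t[:3]=='cup'
            out=fit([v],[m],lambda v,x:render(v,t,x),[p[0],p[1],0],YAWS[::2] if not sym else np.arange(0,np.pi,np.pi/4))
        print(t,round(q['p'],2),np.round(q['box']),p[:2],out)
E
```

```text
ell_c 0.79 [408. 243. 440. 280.] [ 472.622 -316.234] (array([ 461.656, -311.075,   -1.157]), np.float64(0.10530784726142883))
tee_c low 0.17 [177.9, 162.9, 210.4, 216.5]
you_c 0.63 [404. 244. 441. 277.] [ 472.574 -315.493] (array([ 461.24 , -311.823,   -1.19 ]), np.float64(0.48917752504348755))
you_c 0.62 [411. 188. 452. 224.] [ 605.934 -338.754] (array([ 595.442, -346.755,   -0.922]), np.float64(0.08034684509038925))
you_c low 0.19 [297.6, 146.1, 388.6, 245.2]
zed_c 0.61 [338. 269. 374. 300.] [ 419.707 -158.999] (array([ 420.111, -156.989,   -2.659]), np.float64(0.14713060855865479))
cup1_c 0.42 [238. 170. 267. 214.] [632.661  93.859] (array([627.135,  89.595,   0.056]), np.float64(0.04270240664482117))
insert 0.69 [297. 147. 396. 247.] [ 633.075 -123.688] (array([ 632.809, -122.981,    2.975]), np.float64(0.050694771111011505))
insert low 0.27 [142.6, 285.6, 156.9, 299.3]
dryer 0.81 [ 83. 225. 199. 304.] [471.085 344.137] (array([483.603, 346.291,   3.106]), np.float64(0.18343941867351532))
jar 0.68 [287. 272. 300. 289.] [427.436  -5.966] 
loop 0.61 [268. 233. 279. 253.] [507.262  45.407] 
bowl 0.63 [478. 240. 524. 286.] [ 481.732 -490.907] 
fan_top 0.53 [145. 287. 158. 299.] [395.549 322.174] 
fan_top 0.5 [ 84. 224. 199. 307.] [470.877 344.644] 
pegA 0.78 [ 84. 227. 199. 306.] [471.261 344.854] 
pegA low 0.29 [176.2, 164.4, 212.9, 214.6]
```

Request:
carry_out --delta_pos '[[0.055, -0.018, 0], [0.11, -0.036, 0], [0.165, -0.055, 0], [0.22, -0.073, 0], [0.275, -0.092, 0], [0.33, -0.11, 0], [0.376, -0.126, -0.004], [0.376, -0.126, -0.004]]' --rot '[[0, 0, 0], [0, 0, 0], [0, 0, 0], [0, 0, 0], [0, 0, 0], [0, 0, 0], [0, 0, 0], [0, 0, 0]]'

```text
clock: 1.8
eef_pos: [541.7, -313.2, 260.5]
tcp_rot: [3.141, -0.001, 0.4]
contact_force: [0.9, 0.0, -0.7]
opening: 1.003
grasp_force: 0.0
```

```bash
cat > look.py <<'E'
from h import *
import sys
# usage: look.py name thing:x,y,yaw ...   fits gauges/cups in the wrist picture starting from rough poses
v=shot('wrist'); vis=v['im'].copy()
for a in sys.argv[2:]:
    t,p=a.split(':'); p=np.array([float(x) for x in p.split(',')])
    if t.endswith('_pocket'):
        k=t[:3]; reg=cv2.dilate(pocket(v,k,p),np.ones((25,25)))>0
        g=cv2.cvtColor(v['im'],cv2.COLOR_BGR2GRAY); th,_=cv2.threshold(g[reg].reshape(-1,1),0,255,cv2.THRESH_OTSU)
        m=(g>th)&reg; rend=lambda v,x:pocket(v,k,x); qp=th
    else:
        qs=r.cut_out(t,'wrist'); ref=render(v,t,p)>0
        qs=[(q['mask']&cv2.dilate(ref.astype(np.uint8),np.ones((41,41))).astype(bool)).sum()/q['mask'].sum()*q['p'] for q in qs],qs
        if not qs[1]: print(t,'none'); continue
        i=int(np.argmax(qs[0])); m=qs[1][i]['mask']; qp=qs[1][i]['p']; rend=lambda v,x:render(v,t,x)
    x,e=fit([v],[m],rend,p,p[2]+np.array([-.15,.15]),step=(5,5,.1))
    print(t,'p',round(float(qp),2),'pose',x,'err',round(float(e),3))
    cv2.drawContours(vis,cv2.findContours(rend(v,x),cv2.RETR_EXTERNAL,cv2.CHAIN_APPROX_NONE)[0],-1,(0,0,255),1)
cv2.imwrite(f'pics/{sys.argv[1]}.png',vis)
E
python3 look.py w1 you_c:595,-347,-.92 ell_c:462,-311,-1.16
python3 - <<'E'
from h import *
v=shot('top'); vis=v['im'].copy()
g=cv2.cvtColor(v['im'],cv2.COLOR_BGR2GRAY)
reg=fill(v,[place(box(-92,92,-77,77,20,20),[632.8,-123,-.167])])>0
th,_=cv2.threshold(g[reg].reshape(-1,1),0,255,cv2.THRESH_OTSU)
n,lab,st,ce=cv2.connectedComponentsWithStats(((g>th)&reg).astype(np.uint8))
for i in range(1,n):
    if st[i,4]<60: continue
    c=back(v,ce[i],8)
    res=[]
    for k in RECT:
        x,e=fit([v],[lab==i],lambda v,x:pocket(v,k,x),[c[0],c[1],0],-.167+np.arange(4)*np.pi/2,step=(8,8,.1)); res.append((round(float(e),3),k,x))
    res.sort(key=lambda q:q[0]); print(ce[i],st[i,4],res[:2])
E
```

```text
you_c p 0.97 pose [ 593.39  -346.234   -0.921] err 0.031
ell_c none
[339.812 174.368] 367 [(0.415, 'tee', array([ 682.611, -120.15 ,   -0.123])), (0.636, 'ell', array([ 663.444, -118.888,    0.01 ]))]
[370.647 179.844] 340 [(0.635, 'ell', array([ 669.523, -183.973,    3.049])), (0.659, 'zed', array([ 671.726, -185.512,   -0.205]))]
[333.26  209.594] 419 [(0.301, 'ell', array([ 588.282, -103.382,   -0.118])), (0.444, 'zed', array([ 588.349, -103.311,   -0.105]))]
[362.982 218.732] 545 [(0.281, 'you', array([ 575.558, -180.548,   -0.089])), (0.371, 'ell', array([ 573.581, -178.141,   -0.178]))]
```

View pics/w1.png

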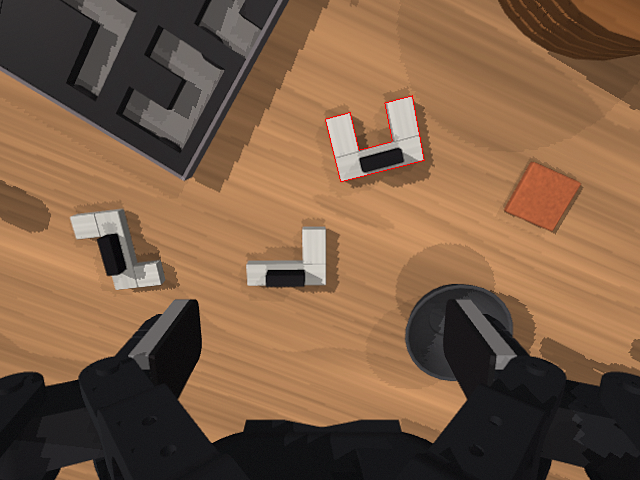

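Request:
carry_out --delta_pos '[[0.035, -0.027, 0], [0.07, -0.054, 0], [0.105, -0.081, 0], [0.14, -0.108, 0], [0.176, -0.135, 0], [0.176, -0.135, 0]]' --rot '[[0, 0, 7], [0, 0, 14], [0, 0, 21], [0, 0, 28], [0, 0, 32.4], [0, 0, 32.4]]'

```text
clock: 2.75
eef_pos: [650.3, -121.9, 260.1]
tcp_rot: [-3.141, -0.0, -0.169]
contact_force: [0.2, -0.7, -0.3]
opening: 0.996
grasp_force: 0.0
```

Run:
```python
from h import *
v=shot('wrist'); cv2.imwrite('pics/w2.png',v['im']); g=cv2.cvtColor(v['im'],cv2.COLOR_BGR2GRAY)
reg=fill(v,[place(box(-96,96,-81,81,20,20),[632.8,-123,-.167])])>0
print(r.sense()['eef_pos'],r.sense()['tcp_rot'],np.histogram(g[reg],bins=np.arange(0,256,8)))
q=r.cut_out('insert','wrist')[0]; print(q['p'],fit([v],[q['mask']],lambda v,x:render(v,'insert',x),[632.8,-123,-.167]))
```

```text
[ 649.467 -123.264  260.079] [ 3.141  0.    -0.169] (array([    0,    52,   259,   496,   435,   587,  5794, 16311,   700,
         523,   420,   804,  1732,  1886,   389,  1144,   813,  1147,
        2017,  2597,   179,     1,     0,     0,     0,     0,     0,
           0,     0,     0,     0]), array([  0,   8,  16,  24,  32,  40,  48,  56,  64,  72,  80,  88,  96,
       104, 112, 120, 128, 136, 144, 152, 160, 168, 176, 184, 192, 200,
       208, 216, 224, 232, 240, 248]))
0.7 (array([ 634.07 , -121.826,   -0.165]), np.float64(0.06988044828176498))
```

View pics/w2.png

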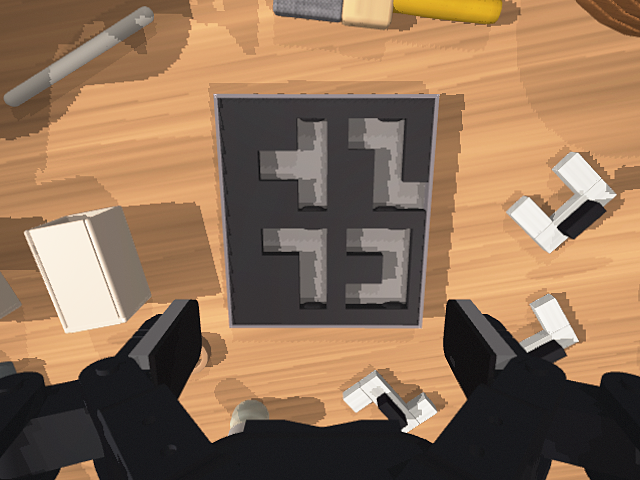

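```bash
cat > pk.py <<'E'
from h import *
def pockets(v,names,off=(634,-122),yaw=-.165,th=70):
    g=cv2.cvtColor(v['im'],cv2.COLOR_BGR2GRAY); out={}
    C={'ell':(605,-101),'you':(596,-177),'zed':(669,-193),'tee':(677,-119)}
    for k in names:
        p=np.array([*C[k],yaw])
        for it in range(2):
            reg=cv2.dilate(pocket(v,k,p),np.ones((17,17)) if it==0 else np.ones((9,9)))>0
            p,e=fit([v],[(g>th)&reg],lambda v,x:pocket(v,k,x),p,step=(6,6,.05))
        out[k]=(p,round(float(e),3))
    return out
E
python3 - <<'E'
from pk import *
v=shot('wrist'); o=pockets(v,['ell','you','zed','tee']); vis=v['im'].copy()
for k,(p,e) in o.items():
    c,s=np.cos(-p[2]),np.sin(-p[2]); d=p[:2]-[634.07,-121.83]
    print(k,p,e,'in insert',c*d[0]-s*d[1],s*d[0]+c*d[1])
    cv2.drawContours(vis,cv2.findContours(pocket(v,k,p),cv2.RETR_EXTERNAL,cv2.CHAIN_APPROX_NONE)[0],-1,(0,0,255),1)
cv2.imwrite('pics/w3.png',cv2.resize(vis[90:340,200:460],None,fx=2.3,fy=2.3,interpolation=0))
E
```

```text
ell [ 585.971 -101.976   -0.179] 0.048 in insert -50.860288183096884 10.997158901299628
you [ 572.782 -178.66    -0.168] 0.042 in insert -50.94371476398596 -66.26189862284393
zed [ 669.285 -184.091   -0.166] 0.097 in insert 44.996933033292905 -55.603954988667304
tee [ 681.119 -118.541   -0.17 ] 0.051 in insert 45.814816042681535 11.199750791204522
```

View pics/w3.png

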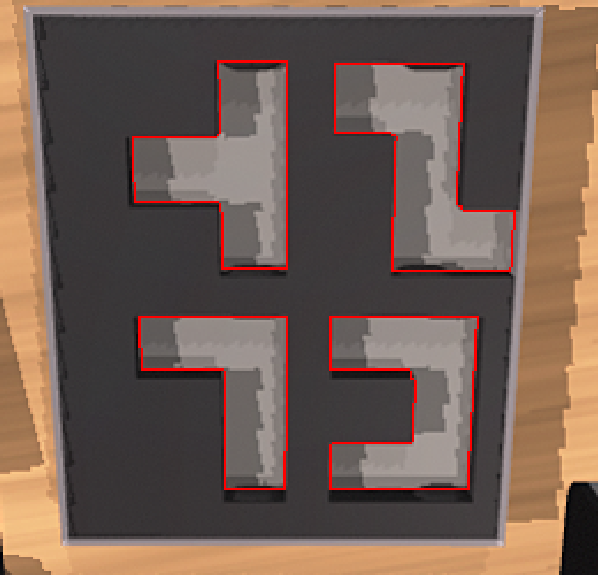

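Request:
carry_out --delta_pos '[[-0.004, 0.046, 0.006], [-0.007, 0.092, 0.012], [-0.011, 0.138, 0.018], [-0.015, 0.184, 0.024], [-0.018, 0.23, 0.03], [-0.018, 0.23, 0.03], [-0.018, 0.23, 0.03]]' --rot '[[0, 0, 8.6], [0, 0, 17.2], [0, 0, 25.8], [0, 0, 34.5], [0, 0, 43.1], [0, 0, 43.1], [0, 0, 43.1]]'

```text
clock: 3.78
eef_pos: [592.1, -347.6, 230.3]
tcp_rot: [-3.142, 0.0, -0.923]
contact_force: [-0.9, -0.8, -0.5]
opening: 1.0
grasp_force: 0.0
```

```bash
python3 look.py w4 you_c:593.4,-346.2,-.921; python3 -c "
from h import *
s=r.sense();print(s['eef_pos'],s['tcp_rot'],s['qpos'])
print(goto([593.4,-346.2,14],[np.pi,0,-.921]))"
```

```text
you_c p 0.65 pose [ 593.167 -345.626   -0.916] err 0.053
[ 592.909 -346.345  230.529] [-3.141  0.    -0.921] [-0.531  0.47   1.514  0.     1.157  1.961]
(array([ 0.   , -0.   ,  0.217]), array([-0.011,  0.003,  0.007]))
```

```bash
cat > cmd.py <<'E'
import json,sys,os
import numpy as np
from scipy.spatial.transform import Rotation as R
def cmd():
    A=R.from_euler('xyz',[np.pi,0,.3958]); p=np.array([240.965,-576.683,256.281])
    for l in open('moves.txt'):
        a=np.array([float(x) for x in l.split(',')])
        p=p+A.apply(a[:3])*1000; A=A*R.from_rotvec(a[3:],degrees=True)
    return p,A.as_euler('xyz')
E
cat > moves.txt <<'E'
.376,-.126,-.004,0,0,0
.176,-.135,0,0,0,32.4
-.018,.23,.03,0,0,43.1
E
sed -i 's/^    s=r.sense(); im=/    im=/; s/^def shot(cam):/from cmd import cmd\ndef shot(cam):/' h.py
sed -i "s/R.from_euler('xyz',s\['tcp_rot'\]).as_matrix(); T\[:3,3\]=s\['eef_pos'\]/R.from_euler('xyz',cmd()[1]).as_matrix(); T[:3,3]=cmd()[0]/" h.py
sed -i "s/s=r.sense(); p,q=(s\['eef_pos'\],s\['tcp_rot'\]) if cmd is None else cmd/p,q=cmd()/; s/def goto(pos,rpy,cmd=None)/def goto(pos,rpy)/" h.py
python3 -c "
from h import *
print(cmd(),goto([593.3,-346,40],[np.pi,0,-.919]))"
python3 look.py w4 you_c:593.4,-346.2,-.921;python3 look.py w4 you_c:593.4,-346.2,-.921
```

```text
(array([ 593.079, -346.697,  230.281]), array([ 3.142,  0.   , -0.922])) (array([-0.   , -0.001,  0.19 ]), array([-0.   ,  0.   , -0.168]))
you_c p 0.89 pose [ 593.36  -346.405   -0.914] err 0.037
you_c p 0.72 pose [ 593.527 -346.396   -0.918] err 0.054
```

Request:
carry_out --delta_pos '[[0, 0, 0.05], [0, 0, 0.1], [0, 0, 0.145], [0, 0, 0.175], [0, 0, 0.19], [0, 0, 0.19]]' --rot '[[0, 0, 0], [0, 0, 0], [0, 0, 0], [0, 0, 0], [0, 0, 0], [0, 0, 0]]' --claw 0.04 --grip_force 60

```text
clock: 4.82
eef_pos: [592.9, -346.2, 39.7]
tcp_rot: [3.141, 0.001, -0.921]
contact_force: [-0.2, 1.1, 0.1]
opening: 0.471
grasp_force: 0.0
```

Request:
carry_out --delta_pos '[[0, 0, 0], [0, 0, 0], [0, 0, 0], [0, 0, 0], [0, 0, -0.001]]' --rot '[[0, 0, 0], [0, 0, 0], [0, 0, 0], [0, 0, 0], [0, 0, 0]]' --claw 0

```text
clock: 5.45
eef_pos: [593.4, -346.9, 42.2]
tcp_rot: [-3.141, -0.001, -0.922]
contact_force: [0.0, 0.3, 0.2]
opening: 0.12
grasp_force: 59.7
```

```bash
python3 -c "
from cmd import *
print(cmd())
"
python3 - <<'E'
from h import *
ls=open('moves.txt').read().split('\n')[:2]
import cmd as c
open('moves.txt','a').write("0,0,.19,0,0,0\n0,0,-.001,0,0,0\n")
all_=open('moves.txt').read(); open('moves.txt','w').write('\n'.join(ls)+'\n'); p2=c.cmd(); open('moves.txt','w').write(all_)
print('at pocket look',p2,'now',c.cmd(), r.sense()['eef_pos'],r.sense()['opening'])
E
```

```text
(array([ 593.07899027, -346.69662785,  230.281     ]), array([ 3.14159265,  0.        , -0.92192359]))
at pocket look (array([ 649.661, -123.04 ,  260.281]), array([ 3.142,  0.   , -0.17 ])) now (array([ 593.079, -346.697,   41.281]), array([ 3.142,  0.   , -0.922])) [ 593.439 -346.949   42.168] 0.11961161865359185
```

Request:
carry_out --delta_pos '[[0, 0, -0.03], [-0.03, -0.017, -0.05], [-0.06, -0.035, -0.05], [-0.09, -0.053, -0.05], [-0.12, -0.07, -0.05], [-0.1462, -0.0857, -0.05], [-0.1462, -0.0857, -0.03], [-0.1462, -0.0857, -0.025]]' --rot '[[0, 0, 0], [0, 0, -8.6], [0, 0, -17.2], [0, 0, -26], [0, 0, -34.5], [0, 0, -43.1], [0, 0, -43.1], [0, 0, -43.1]]'

```text
clock: 6.45
eef_pos: [572.2, -178.5, 64.9]
tcp_rot: [-3.142, 0.002, -0.171]
contact_force: [0.1, 0.4, -1.2]
opening: 0.12
grasp_force: 59.7
```

```bash
echo "-.1462,-.0857,-.025,0,0,-43.1" >>moves.txt; python3 -c "
from h import *
print(cmd(),r.sense()['eef_pos'])
v=shot('wrist');cv2.imwrite('pics/w5.png',v['im'])"
```

```text
(array([ 573.015, -178.422,   66.281]), array([ 3.142,  0.   , -0.17 ])) [ 572.243 -178.456   64.929]
```

View pics/w5.png

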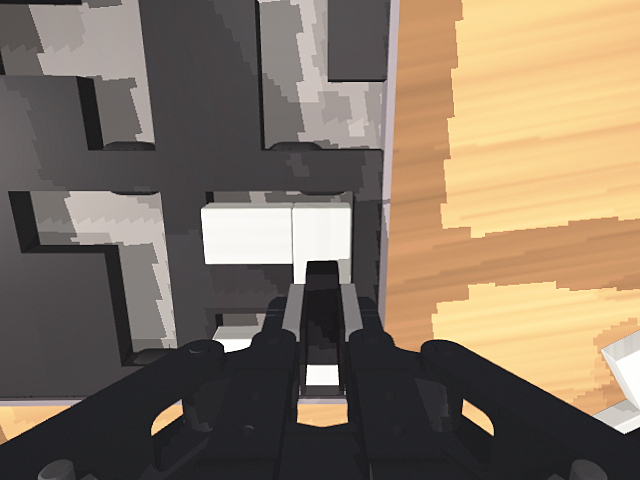

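Request:
carry_out --delta_pos '[[0, 0, 0.006], [0, 0, 0.01], [0, 0, 0.013], [0, 0, 0.015], [0, 0, 0.017], [0, 0, 0.018], [0, 0, 0.018]]' --rot '[[0, 0, 0], [0, 0, 0], [0, 0, 0], [0, 0, 0], [0, 0, 0], [0, 0, 0], [0, 0, 0]]'

```text
clock: 7.38
eef_pos: [573.2, -178.5, 50.0]
tcp_rot: [3.141, -0.0, -0.17]
contact_force: [-5.5, 0.8, 19.9]
opening: 0.12
grasp_force: 62.3
```

Request:
carry_out --delta_pos '[[0, 0, 0.001], [0, 0, 0.001], [0, 0, 0.001]]' --rot '[[0, 0, 0], [0, 0, 0], [0, 0, 0]]'

```text
clock: 7.75
eef_pos: [573.2, -178.5, 50.0]
tcp_rot: [3.141, -0.001, -0.17]
contact_force: [-8.9, 2.6, 30.1]
opening: 0.12
grasp_force: 63.7
```

```bash
echo "0,0,.019,0,0,0" >>moves.txt; python3 -c "
from h import *
print(cmd(),[r.sense()['eef_pos'][2] for i in range(1)], r.sense()['contact_force'])
v=shot('wrist');print(r.sense()['eef_pos'][2]);v=shot('wrist');print(r.sense()['eef_pos'][2]);cv2.imwrite('pics/w6.png',v['im'])"
```

```text
(array([ 573.015, -178.422,   47.281]), array([ 3.142,  0.   , -0.17 ])) [np.float64(50.01019259982605)] [-8.903  2.554 30.139]
49.996164583309294
50.02353396031883
```

View pics/w6.png

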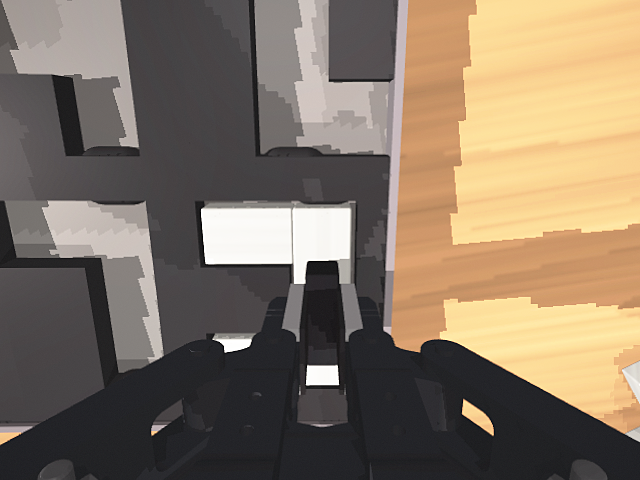

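Request:
carry_out --delta_pos '[[-0.0005, 0, -0.001], [-0.001, 0, 0], [-0.001, 0, 0], [-0.001, 0, 0]]' --rot '[[0, 0, 0], [0, 0, 0], [0, 0, 0], [0, 0, 0]]'

```text
clock: 8.35
eef_pos: [573.1, -178.5, 50.0]
tcp_rot: [3.141, -0.003, -0.17]
contact_force: [-4.9, 1.7, 26.6]
opening: 0.119
grasp_force: 63.2
```

Request:
carry_out --delta_pos '[[0, 0, -0.002], [0, 0, -0.003], [0, 0, -0.003], [0, 0, -0.06], [0, 0, -0.12], [0, 0, -0.18], [0, 0, -0.18], [0, 0, -0.18]]' --rot '[[0, 0, 0], [0, 0, 0], [0, 0, 0], [0, 0, 0], [0, 0, 0], [0, 0, 0], [0, 0, 0], [0, 0, 0]]' --claw 0.04

```text
clock: 9.35
eef_pos: [571.6, -178.1, 226.7]
tcp_rot: [-3.141, 0.001, -0.17]
contact_force: [-0.0, 0.2, -1.0]
opening: 0.469
grasp_force: 0.0
```

```bash
cat >>moves.txt <<'E'
-.001,0,0,0,0,0
0,0,-.18,0,0,0
E
cat > home.py <<'E'
from h import *
import sys
k,x,y,w=sys.argv[1],*map(float,sys.argv[2:5])
v=shot('wrist'); g=v['im'].min(2); print(cmd()[0],r.sense()['eef_pos'])
top=lambda v,p,z:fill(v,[place(box(*b,z,z),p) for b in RECT[k]])&(1-fill(v,[place(box(-18,18,-6,6,z,z+16),p)]))
reg=cv2.dilate(top(v,[x,y,w],20),np.ones((15,15)))>0
m=(g>int(sys.argv[5]))&reg
for z in (20,21,22,24,26):
    print(z,fit([v],[m],lambda v,p:top(v,p,z),[x,y,w],step=(3,3,.05)))
vis=v['im'].copy(); cv2.drawContours(vis,cv2.findContours(m.astype(np.uint8),cv2.RETR_EXTERNAL,cv2.CHAIN_APPROX_NONE)[0],-1,(0,0,255),1)
ys,xs=np.nonzero(reg); c=vis[max(ys.min()-20,0):ys.max()+20,max(xs.min()-20,0):xs.max()+20]
cv2.imwrite(f'pics/home_{k}.png',cv2.resize(np.hstack([c,v['im'][max(ys.min()-20,0):ys.max()+20,max(xs.min()-20,0):xs.max()+20]]),None,fx=2.5,fy=2.5,interpolation=0)[:600,:800])
E
python3 home.py you 573 -178.4 -.17 140
```

```text
[ 572.029 -178.253  227.281] [ 571.174 -177.984  225.857]
20 (array([ 573.671, -178.15 ,   -0.166]), np.float64(0.06463216990232468))
21 (array([ 573.198, -178.16 ,   -0.165]), np.float64(0.07059791684150696))
22 (array([ 573.372, -178.869,   -0.168]), np.float64(0.07123030722141266))
24 (array([ 574.653, -178.783,   -0.146]), np.float64(0.10590589046478271))
26 (array([ 574.567, -178.318,   -0.163]), np.float64(0.10864544659852982))
```

View pics/home_you.png

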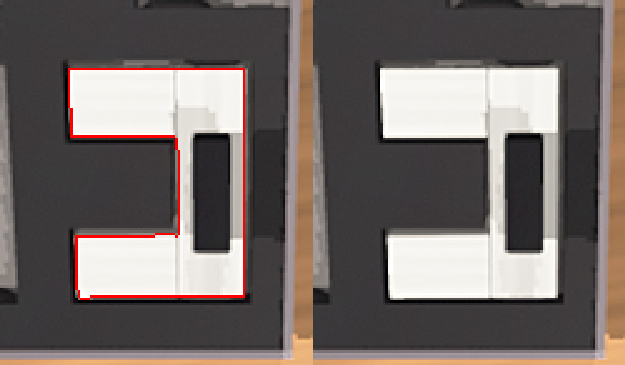

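Request:
carry_out --delta_pos '[[-0.015, 0.025, 0], [-0.029, 0.05, 0], [-0.043, 0.075, 0], [-0.058, 0.1, 0], [-0.072, 0.125, 0], [-0.086, 0.149, 0], [-0.086, 0.149, 0], [-0.086, 0.149, 0]]' --rot '[[0, 0, 9.5], [0, 0, 19], [0, 0, 28.5], [0, 0, 38], [0, 0, 47.5], [0, 0, 56.7], [0, 0, 56.7], [0, 0, 56.7]]'

```text
clock: 10.4
eef_pos: [461.9, -310.0, 226.1]
tcp_rot: [3.141, 0.002, -1.157]
contact_force: [-0.1, -1.0, -0.0]
opening: 0.467
grasp_force: 0.0
```

```bash
echo "-.086,.149,0,0,0,56.7" >>moves.txt
python3 look.py w7 ell_c:462,-311,-1.16 ; python3 look.py w7 ell_c:462,-311,-1.16; python3 -c "
from h import *
print(cmd(),r.sense()['eef_pos'])"
```

```text
ell_c p 0.92 pose [ 459.681 -310.704   -1.167] err 0.024
ell_c p 0.96 pose [ 459.098 -310.119   -1.169] err 0.068
(array([ 462.102, -310.59 ,  227.281]), array([ 3.142,  0.   , -1.159])) [ 462.515 -309.931  226.99 ]
```

Request:
carry_out --delta_pos '[[-0.001, 0.0023, 0.05], [-0.001, 0.0023, 0.1], [-0.001, 0.0023, 0.145], [-0.001, 0.0023, 0.172], [-0.001, 0.0023, 0.187], [-0.001, 0.0023, 0.187]]' --rot '[[0, 0, 0.5], [0, 0, 0.5], [0, 0, 0.5], [0, 0, 0.5], [0, 0, 0.5], [0, 0, 0.5]]'

```text
clock: 11.35
eef_pos: [459.5, -310.2, 39.7]
tcp_rot: [3.141, 0.001, -1.167]
contact_force: [0.6, 0.7, -0.7]
opening: 0.467
grasp_force: 0.0
```

Request:
carry_out --delta_pos '[[0, 0, 0], [0, 0, 0], [0, 0, 0], [0, 0, 0], [0, 0, -0.001]]' --rot '[[0, 0, 0], [0, 0, 0], [0, 0, 0], [0, 0, 0], [0, 0, 0]]' --claw 0

```text
clock: 11.98
eef_pos: [460.0, -310.9, 42.1]
tcp_rot: [-3.141, -0.001, -1.168]
contact_force: [0.2, -0.1, 0.3]
opening: 0.12
grasp_force: 59.3
```

```bash
cat >>moves.txt <<'E'
-.001,.0023,.187,0,0,.5
0,0,-.001,0,0,0
E
python3 -c "
from h import *
print(cmd(),r.sense()['eef_pos'])
print(goto([586.4,-101.8,66.3],[np.pi,0,-.169]))"
```

```text
(array([ 459.594, -310.593,   41.281]), array([ 3.142,  0.   , -1.168])) [ 459.973 -310.863   42.096]
(array([-0.142, -0.199, -0.025]), array([  0.   ,   0.   , -57.239]))
```

Request:
carry_out --delta_pos '[[0, 0, -0.05], [-0.025, -0.035, -0.06], [-0.05, -0.07, -0.06], [-0.075, -0.105, -0.06], [-0.1, -0.14, -0.06], [-0.125, -0.175, -0.06], [-0.1423, -0.1985, -0.06], [-0.1423, -0.1985, -0.06]]' --rot '[[0, 0, 0], [0, 0, -9.5], [0, 0, -19], [0, 0, -28.5], [0, 0, -38], [0, 0, -47.5], [0, 0, -57.2], [0, 0, -57.2]]'

```text
clock: 12.98
eef_pos: [587.3, -100.3, 101.5]
tcp_rot: [-3.141, -0.001, -0.167]
contact_force: [0.2, 0.1, -1.0]
opening: 0.119
grasp_force: 59.3
```

Request:
carry_out --delta_pos '[[0, 0, 0.03], [0, 0, 0.04], [0, 0, 0.045], [0, 0, 0.048], [0, 0, 0.05], [0, 0, 0.052], [0, 0, 0.053], [0, 0, 0.053]]' --rot '[[0, 0, 0], [0, 0, 0], [0, 0, 0], [0, 0, 0], [0, 0, 0], [0, 0, 0], [0, 0, 0], [0, 0, 0]]'

```text
clock: 13.98
eef_pos: [586.4, -102.1, 49.7]
tcp_rot: [3.141, -0.0, -0.17]
contact_force: [-4.8, -1.0, 14.7]
opening: 0.116
grasp_force: 61.5
```

Request:
carry_out --delta_pos '[[0, 0, 0.001], [-0.0005, 0, 0.0015], [-0.0005, 0, 0.0015], [-0.0005, 0, 0.0015]]' --rot '[[0, 0, 0], [0, 0, 0], [0, 0, 0], [0, 0, 0]]'

```text
clock: 14.48
eef_pos: [586.4, -102.0, 49.6]
tcp_rot: [3.141, -0.001, -0.17]
contact_force: [-9.8, 0.6, 30.5]
opening: 0.119
grasp_force: 63.5
```

Request:
carry_out --delta_pos '[[0, 0, -0.002], [0, 0, -0.003], [0, 0, -0.003], [0, 0, -0.06], [0, 0, -0.12], [0, 0, -0.18], [0, 0, -0.18], [0, 0, -0.18]]' --rot '[[0, 0, 0], [0, 0, 0], [0, 0, 0], [0, 0, 0], [0, 0, 0], [0, 0, 0], [0, 0, 0], [0, 0, 0]]' --claw 0.04

```text
clock: 15.48
eef_pos: [585.5, -101.7, 226.2]
tcp_rot: [3.142, 0.001, -0.17]
contact_force: [-0.0, 0.0, 0.0]
opening: 0.468
grasp_force: 0.0
```

```bash
cat >>moves.txt <<'E'
-.1423,-.1985,-.06,0,0,-57.2
0,0,.053,0,0,0
-.0005,0,.0015,0,0,0
0,0,-.18,0,0,0
E
python3 home.py ell 586.4 -101.8 -.169 140
python3 -c "
from h import *
v=shot('top')
for q in r.cut_out('zed_c','top')[:2]: print(q['p'],q['box'],fit([v],[q['mask']],lambda v,x:render(v,'zed_c',x),[420,-157,-2.66]))
for y in (-2.66,-2.66+np.pi): print(goto([420,-157,227],[np.pi,0,y]))"
```

```text
[ 585.938 -101.789  226.781] [ 585.07  -101.591  225.356]
20 (array([ 586.776, -102.133,   -0.177]), np.float64(0.036343853920698166))
21 (array([ 587.011, -102.191,   -0.173]), np.float64(0.045291412621736526))
22 (array([ 586.593, -102.239,   -0.182]), np.float64(0.05800548940896988))
24 (array([ 587.383, -102.39 ,   -0.169]), np.float64(0.06994666159152985))
26 (array([ 587.66 , -102.448,   -0.163]), np.float64(0.08121170848608017))
(array([-0.154,  0.082, -0.   ]), array([  0.   ,  -0.   , 142.684]))
(array([-0.154,  0.082, -0.   ]), array([ -0.   ,   0.   , -37.316]))
```

Request:
carry_out --delta_pos '[[-0.035, 0.018, 0], [-0.07, 0.036, 0], [-0.105, 0.055, 0], [-0.135, 0.072, 0], [-0.154, 0.082, 0], [-0.154, 0.082, 0], [-0.154, 0.082, 0]]' --rot '[[0, 0, -8], [0, 0, -16], [0, 0, -24], [0, 0, -32], [0, 0, -37.3], [0, 0, -37.3], [0, 0, -37.3]]'

```text
clock: 16.5
eef_pos: [420.9, -156.5, 226.4]
tcp_rot: [-3.141, 0.0, 0.479]
contact_force: [-0.6, 0.2, 0.9]
opening: 0.469
grasp_force: 0.0
```

```bash
echo "-.154,.082,0,0,0,-37.3" >>moves.txt
for i in 1 2; do python3 look.py w8 zed_c:420,-157,.48; done; python3 -c "
from h import *
print(cmd(),r.sense()['eef_pos'])"
```

```text
zed_c none
zed_c p 0.9 pose [ 417.813 -155.142    0.513] err 0.035
(array([ 420.302, -156.605,  226.781]), array([3.142, 0.   , 0.481])) [ 420.922 -156.379  226.57 ]
```

Request:
carry_out --delta_pos '[[-0.0015, -0.0025, 0.05], [-0.0015, -0.0025, 0.1], [-0.0015, -0.0025, 0.145], [-0.0015, -0.0025, 0.172], [-0.0015, -0.0025, 0.1865], [-0.0015, -0.0025, 0.1865]]' --rot '[[0, 0, -1.8], [0, 0, -1.8], [0, 0, -1.8], [0, 0, -1.8], [0, 0, -1.8], [0, 0, -1.8]]'

```text
clock: 17.45
eef_pos: [417.7, -154.9, 39.7]
tcp_rot: [-3.14, 0.001, 0.513]
contact_force: [0.6, 0.1, -0.1]
opening: 0.469
grasp_force: 0.0
```

Request:
carry_out --delta_pos '[[0, 0, 0], [0, 0, 0], [0, 0, 0], [0, 0, 0], [0, 0, -0.001]]' --rot '[[0, 0, 0], [0, 0, 0], [0, 0, 0], [0, 0, 0], [0, 0, 0]]' --claw 0

```text
clock: 18.08
eef_pos: [418.3, -155.3, 42.1]
tcp_rot: [3.14, -0.001, 0.513]
contact_force: [0.4, -0.1, -0.8]
opening: 0.121
grasp_force: 58.5
```

```bash
cat >>moves.txt <<'E'
-.0015,-.0025,.1865,0,0,-1.8
0,0,-.001,0,0,0
E
python3 -c "
from h import *
np.set_printoptions(precision=4,suppress=True)
print(cmd(),r.sense()['eef_pos'])
print(goto([669.8,-183.9,101.3],[np.pi,0,-.169]))"
```

```text
(array([ 417.8149, -155.0832,   41.281 ]), array([3.1416, 0.    , 0.5127])) [ 418.3237 -155.2843   42.0903]
(array([ 0.2054,  0.1487, -0.06  ]), array([-0.    , -0.    , 39.0607]))
```

```bash
cat > /tmp/a.py <<'E'
import sys; sys.path.insert(0,'.')
from pk import *
im=cv2.imread('pics/w2.png'); ci=r.camera_info('wrist')
T=np.eye(4); T[:3,:3]=R.from_euler('xyz',[np.pi,0,-.17]).as_matrix(); T[:3,3]=[649.661,-123.04,260.281]
v=dict(im=im,T=T@ci['hand_eye'],K=np.array([[ci['fx'],0,ci['cx']],[0,ci['fy'],ci['cy']],[0,0,1]]),D=ci['distortion'])
g=cv2.cvtColor(im,cv2.COLOR_BGR2GRAY)
for k,p in dict(zed=(669.5,-183.9,-.169),you=(573,-178.4,-.169),ell=(586,-101.8,-.169),tee=(681.3,-118.3,-.169)).items():
    for th in (68,74):
        m=(g>th).astype(np.uint8); n,lab=cv2.connectedComponents(m); pm=pocket(v,k,p)>0
        l=np.bincount(lab[pm&(m>0)]).argmax(); mm=(lab==l)&(cv2.dilate(pm.astype(np.uint8),np.ones((7,7)))>0)
        print(k,th,mm.sum(),pm.sum(),fit([v],[mm],lambda v,x:pocket(v,k,x),p,step=(3,3,.03)))
E
python3 /tmp/a.py
```

```text
zed 68 3968 4139 (array([ 668.771, -185.267,   -0.164]), np.float64(0.05957711860537529))
zed 74 3914 4139 (array([ 668.753, -185.264,   -0.166]), np.float64(0.06969128549098969))
you 68 3543 3695 (array([ 572.238, -179.629,   -0.172]), np.float64(0.028766335919499397))
you 74 3459 3695 (array([ 572.88 , -180.085,   -0.146]), np.float64(0.06141204386949539))
ell 68 2861 2985 (array([ 585.347, -103.026,   -0.167]), np.float64(0.035989269614219666))
ell 74 2802 2985 (array([ 585.699, -103.115,   -0.166]), np.float64(0.05567453056573868))
tee 68 3609 3826 (array([ 680.642, -119.619,   -0.172]), np.float64(0.06262123584747314))
tee 74 3576 3826 (array([ 680.19 , -119.575,   -0.173]), np.float64(0.07224147766828537))
```

Request:
carry_out --delta_pos '[[0, 0, -0.05], [0.04, 0.029, -0.06], [0.08, 0.058, -0.06], [0.12, 0.087, -0.06], [0.16, 0.116, -0.06], [0.2053, 0.1487, -0.06], [0.2053, 0.1487, -0.06], [0.2053, 0.1487, -0.06]]' --rot '[[0, 0, 0], [0, 0, 8], [0, 0, 16], [0, 0, 24], [0, 0, 32], [0, 0, 39.1], [0, 0, 39.1], [0, 0, 39.1]]'

```text
clock: 19.08
eef_pos: [668.7, -183.7, 100.9]
tcp_rot: [-3.141, 0.002, -0.169]
contact_force: [-0.3, 0.1, -1.2]
opening: 0.123
grasp_force: 58.8
```

Request:
carry_out --delta_pos '[[0, 0, 0.03], [0, 0, 0.04], [0, 0, 0.045], [0, 0, 0.048], [0, 0, 0.05], [0, 0, 0.052], [0, 0, 0.053], [0, 0, 0.053]]' --rot '[[0, 0, 0], [0, 0, 0], [0, 0, 0], [0, 0, 0], [0, 0, 0], [0, 0, 0], [0, 0, 0], [0, 0, 0]]'

```text
clock: 20.08
eef_pos: [669.8, -183.9, 49.6]
tcp_rot: [3.142, -0.0, -0.17]
contact_force: [-4.4, 1.3, 9.7]
opening: 0.118
grasp_force: 60.2
```

Request:
carry_out --delta_pos '[[0, 0, 0.001], [-0.0005, 0, 0.0018], [-0.0005, 0, 0.0018], [-0.0005, 0, 0.0018]]' --rot '[[0, 0, 0], [0, 0, 0], [0, 0, 0], [0, 0, 0]]'

```text
clock: 20.58
eef_pos: [669.8, -184.0, 49.5]
tcp_rot: [3.142, -0.001, -0.17]
contact_force: [-9.2, 2.0, 23.9]
opening: 0.119
grasp_force: 62.0
```

Request:
carry_out --delta_pos '[[0, 0, -0.002], [0, 0, -0.003], [0, 0, -0.003], [0, 0, -0.06], [0, 0, -0.12], [0, 0, -0.18], [0, 0, -0.18], [0, 0, -0.18]]' --rot '[[0, 0, 0], [0, 0, 0], [0, 0, 0], [0, 0, 0], [0, 0, 0], [0, 0, 0], [0, 0, 0], [0, 0, 0]]' --claw 0.04

```text
clock: 21.58
eef_pos: [668.8, -183.8, 225.9]
tcp_rot: [-3.142, 0.001, -0.17]
contact_force: [-1.6, 0.2, -0.6]
opening: 0.471
grasp_force: 0.0
```

```bash
cat >>moves.txt <<'E'
.2053,.1487,-.06,0,0,39.1
0,0,.053,0,0,0
-.0005,0,.0018,0,0,0
0,0,-.18,0,0,0
E
python3 home.py zed 669.6 -184 -.169 140
python3 -c "
from h import *
np.set_printoptions(precision=4,suppress=True)
print(cmd());print(goto([610,155,270],[np.pi,0,-.0]))
v=shot('top')
for t in('cup1_c','cup2_c'):
  for q in r.cut_out(t,'top'):
    print(t,q['p'],q['box'])
    if q['p']>.3:
        c=np.argwhere(q['mask']).mean(0)[::-1]; p=back(v,c,28)
        print(fit([v],[q['mask']],lambda v,x:render(v,t,x),[p[0],p[1],0],[0,.3,-.3]))
"
```

```text
[ 669.168 -183.864  226.481] [ 668.328 -183.638  224.886]
20 (array([ 670.235, -184.282,   -0.171]), np.float64(0.10530880838632584))
21 (array([ 670.432, -183.754,   -0.161]), np.float64(0.10238754749298096))
22 (array([ 669.857, -183.695,   -0.154]), np.float64(0.11935590952634811))
24 (array([ 670.453, -183.755,   -0.153]), np.float64(0.1391284465789795))
26 (array([ 670.16 , -184.422,   -0.16 ]), np.float64(0.138758584856987))
(array([ 669.1684, -183.8638,  226.481 ]), array([ 3.1416,  0.    , -0.1697]))
(array([-0.1155, -0.324 , -0.0435]), array([ 0.    ,  0.    , -9.7223]))
cup1_c 0.84 [239.9, 170.1, 268.3, 215.6]
(array([624.9429,  89.7954,   0.0432]), np.float64(0.04806533083319664))
cup2_c 0.56 [177.5, 163.1, 212.2, 216.1]
(array([632.7339, 226.784 ,   0.242 ]), np.float64(0.03349671885371208))
```

Request:
carry_out --delta_pos '[[-0.02, -0.055, -0.01], [-0.04, -0.11, -0.02], [-0.06, -0.165, -0.03], [-0.08, -0.22, -0.04], [-0.1, -0.275, -0.0435], [-0.1155, -0.324, -0.0435], [-0.1155, -0.324, -0.0435], [-0.1155, -0.324, -0.0435]]' --rot '[[0, 0, -2], [0, 0, -4], [0, 0, -6], [0, 0, -8], [0, 0, -9.7], [0, 0, -9.7], [0, 0, -9.7], [0, 0, -9.7]]' --claw 0.085

```text
clock: 22.78
eef_pos: [609.8, 154.7, 269.1]
tcp_rot: [3.141, 0.001, 0.0]
contact_force: [-0.7, -0.1, -0.7]
opening: 0.999
grasp_force: 0.0
```

```bash
echo "-.1155,-.324,-.0435,0,0,-9.7" >>moves.txt
python3 look.py w9 cup1_c:625,90,.045 cup2_c:633,227,.242
python3 -c "
from h import *
print(cmd(),r.sense()['qpos'])"
```

```text
cup1_c p 0.9 pose [625.377  92.159   0.019] err 0.017
cup2_c p 0.79 pose [632.057 229.124   0.187] err 0.048
(array([610.042, 154.988, 269.981]), array([ 3.142,  0.   , -0.   ])) [ 0.244  0.348  1.61  -0.     1.184  1.817]
```

View pics/w9.png

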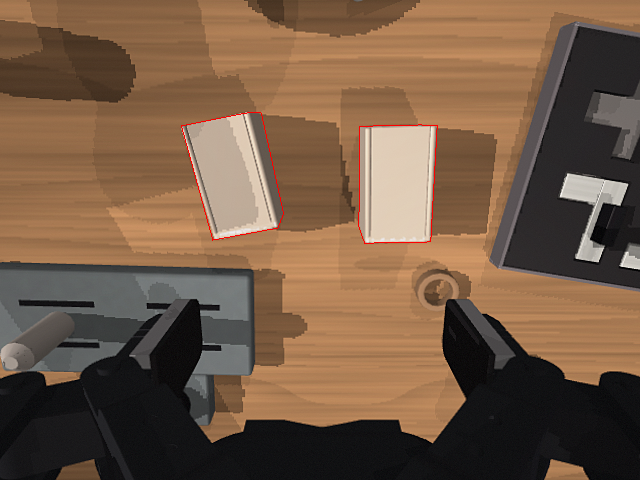

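```bash
python3 -c "
import cv2
a=cv2.imread('pics/scene0.png'); cv2.imwrite('pics/c1.png',cv2.resize(a[195:305,345:515],None,fx=4.5,fy=4.5,interpolation=cv2.INTER_CUBIC))"
```

```text
(no output)
```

View pics/c1.png

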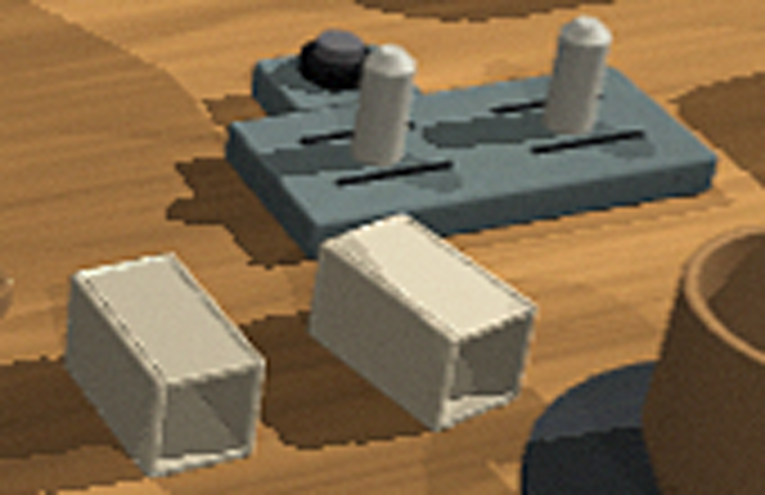

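```bash
cat >> h.py <<'E'
def ori(psi,tilt): return (R.from_euler('xyz',[np.pi,0,psi])*R.from_euler('y',tilt,degrees=True))
def togo(pos,O):
    p,q=cmd(); A=R.from_euler('xyz',q); return np.round(A.inv().apply(np.array(pos)-p)/1000,4),np.round((A.inv()*O).as_rotvec(degrees=True),1)
def cupgrasp(x,y,psi,along=-15,tilt=35,back=0):
    O=ori(psi,tilt); m=np.array([np.cos(psi),np.sin(psi),0]); g=np.array([x,y,28])+along*m
    return g-(6+back)*O.as_matrix()[:,2],O
E
python3 -c "
from h import *
p,O=cupgrasp(632,229,.2,back=120); print(p,togo(p,O))
v=shot('top')
for t in('dryer','fan_top'):
  for q in r.cut_out(t,'top')[:2]: print(t,q['p'],q['box'])
"
```

```text
[546.469 211.662 131.213] (array([-0.064, -0.057,  0.139]), array([  3.5,  34.9, -11.1]))
```

Request:
carry_out --delta_pos '[[-0.013, -0.011, 0.028], [-0.026, -0.023, 0.056], [-0.039, -0.034, 0.084], [-0.051, -0.046, 0.111], [-0.064, -0.057, 0.139], [-0.064, -0.057, 0.139], [-0.064, -0.057, 0.139]]' --rot '[[0.7, 7, -2.2], [1.4, 14, -4.4], [2.1, 21, -6.6], [2.8, 28, -8.9], [3.5, 34.9, -11.1], [3.5, 34.9, -11.1], [3.5, 34.9, -11.1]]'

```text
clock: 23.95
eef_pos: [553.3, 206.2, 141.3]
tcp_rot: [3.134, -0.596, 0.197]
contact_force: [1.1, -0.1, -0.6]
opening: 0.992
grasp_force: 0.0
```

```bash
echo "-.064,-.057,.139,3.5,34.9,-11.1" >>moves.txt
python3 -c "
from h import *
s=r.sense();print(cmd(),s['eef_pos'],s['tcp_rot'],s['qpos'])"
python3 look.py w10 cup2_c:632,229,.2
python3 look.py w10 cup2_c:632,229,.2
```

```text
(array([546.065, 212.013, 130.981]), array([ 3.142, -0.611,  0.2  ])) [553.3   206.215 141.26 ] [ 3.134 -0.596  0.197] [ 0.427  0.302  2.203 -1.186  0.146  2.945]
cup2_c p 0.77 pose [624.125 235.852   0.196] err 0.107
cup2_c p 0.59 pose [626.515 234.975   0.204] err 0.091
```

```bash
python3 -c "
from h import *
print(togo([617,226,180],ori(.2,0)))"
```

```text
(array([0.087, 0.   , 0.001]), array([  0., -35.,  -0.]))
```

Request:
carry_out --delta_pos '[[0.02, 0, 0], [0.04, 0, 0], [0.065, 0, 0.001], [0.087, 0, 0.001], [0.087, 0, 0.001], [0.087, 0, 0.001]]' --rot '[[0, -9, 0], [0, -18, 0], [0, -27, 0], [0, -35, 0], [0, -35, 0], [0, -35, 0]]'

```text
clock: 24.9
eef_pos: [626.5, 223.1, 191.3]
tcp_rot: [-3.139, 0.017, 0.197]
contact_force: [0.8, -0.1, -1.0]
opening: 0.995
grasp_force: 0.0
```

```bash
echo ".087,0,.001,0,-35,0" >>moves.txt
cat > kin.py <<'E'
from h import *
from scipy.optimize import least_squares
S=[([-1.1774,.3537,1.6342,0,1.1552,-.0024],[240.965,-576.683,256.28],[np.pi,0,.3958]),
([-.531,.47,1.514,0,1.157,1.961],[593.08,-346.7,230.28],[np.pi,0,-.922]),
([.244,.348,1.61,0,1.184,1.817],[610.04,154.99,269.98],[np.pi,0,0]),
([.427,.302,2.203,-1.186,.146,2.945],[553.3,206.2,141.3],[3.134,-.596,.197])]
def rz(a): return R.from_euler('z',a)
def ry(a): return R.from_euler('y',a)
def fk(q,k):
    a1,d1,L1,a3,L2,d6,o,s4,s6,o2,o3,o5=k
    A=rz(q[0]); p=A.apply([a1,0,d1]); A=A*ry(q[1]+o2); p=p+A.apply([0,0,L1]); A=A*ry(q[2]+o3)
    p=p+A.apply([a3,0,L2]); A=A*rz(s4*q[3])*ry(q[4]+o5); p=p+A.apply([0,0,d6]); A=A*rz(s6*q[5]+o); return p,A
E
cat > kfit.py <<'E'
from kin import *
s=r.sense(); print(s['qpos'],s['eef_pos'],s['tcp_rot'],cmd())
S.append((s['qpos'],s['eef_pos'],s['tcp_rot']))
for s4 in(1,-1):
  for s6 in(1,-1):
    def res(k):
        k=list(k); k=k[:7]+[s4,s6]+k[7:]
        e=[]
        for q,p,w in S:
            P,A=fk(q,k); e+=list((P-p)/1)+list((A.inv()*R.from_euler('xyz',w)).as_rotvec()*300)
        return np.array(e+list((np.array(k[9:]))*100)+[.02*(k[0])])
    b=min((least_squares(res,[0,300,L1,a3,300,200,o,0,0,0]) for o in(1.57,-1.57,3.14) for L1 in(300,450) for a3 in (0,80)),key=lambda z:z.cost)
    print(s4,s6,b.cost,b.x)
E
python3 kfit.py
```

```text
[0.338 0.484 1.586 0.005 1.088 1.709] [626.45  223.119 191.335] [-3.139  0.017  0.197] (array([616.462, 226.256, 180.086]), array([ 3.142, -0.   ,  0.2  ]))
1 1 9.013033686837295 [  1.163 287.2   567.101  55.415 490.351 313.288   1.57    0.003  -0.003
  -0.001]
1 -1 306074.185004601 [470.382 216.427 139.323 250.183 -51.162  58.516  -0.45   -0.968  -1.087
   2.019]
-1 1 67043.65842848964 [  76.922  469.214  228.075 -114.952 -354.185   73.78     1.546    1.283
    1.47    -2.739]
-1 -1 260143.7096981008 [-11.862 305.084 553.418 -83.183 421.119 343.682  -0.552   0.115   0.14
  -0.278]
```

```bash
cat > moves.txt <<'E'
E
sed -i 's/    A=R.from_euler.*/    A=R.from_euler("xyz",[np.pi,.017,.1985]); p=np.array([626.45,223.12,191.3])/' cmd.py
cat >> kin.py <<'E'
K=[1.163,287.2,567.1,55.4,490.35,313.3,1.57,1,1,0,0,0]
LO=np.array([-2.63,-.92,.06,-1.3,0.,-3.02]); HI=np.array([2.63,2.1,2.66,4.44,2.69,3.02])
def ik(p,O,q0):
    f=lambda q:np.r_[(fk(q,K)[0]-p),(fk(q,K)[1].inv()*O).as_rotvec()*300]
    o=least_squares(f,np.clip(q0,LO+.001,HI-.001),bounds=(LO,HI)); return o.x,np.sqrt(2*o.cost)
def track(p0,O0,p1,O1,q,n=12):
    d=(O0.inv()*O1).as_rotvec(); w=0; mx=0; q5=9
    for i in range(1,n+1):
        t=i/n; qn,e=ik(p0+(p1-p0)*t,O0*R.from_rotvec(d*t),q); mx=max(mx,np.abs(qn-q).max()); w=max(w,e); q=qn; q5=min(q5,q[4])
    return q,w,mx,q5
E
cat > plan.py <<'E'
from kin import *
q0=r.sense()['qpos']
for al in(0,8,15,22):
    g,O=cupgrasp(630,229,.2,tilt=al); q,e=ik(g,O,q0); print('grasp',al,q,round(e,1))
    for k in(0,1,2,3):
        psi=-.035+[0,np.pi/2,np.pi,-np.pi/2][k]; Op=ori(psi,al-90); zt=Op.as_matrix()[:,2]
        for nm,pg in(('A',(487,408)),('B',(483,288))):
            P=np.array([*pg,87.5])-6*zt
            best=min((ik(P,Op,q0+d) for d in np.random.default_rng(0).uniform(-1.5,1.5,(12,6))),key=lambda z:z[1])
            print('  place',nm,k,best[0],round(best[1],1),'zdir',zt)
E
python3 plan.py
```

```text
grasp 0 [ 0.352  0.662  1.699 -0.     0.781  1.724] 0.0
  place A 0 [0.457 1.306 0.934 0.713 2.333 2.11 ] 0.0 zdir [-0.999  0.035 -0.   ]
  place B 0 [0.332 1.241 1.107 0.502 2.299 1.922] 0.0 zdir [-0.999  0.035 -0.   ]
  place A 1 [ 0.97   1.283  0.996 -0.773  2.267  1.012] 0.0 zdir [-0.035 -0.999 -0.   ]
  place B 1 [ 0.888  1.172  1.305 -0.766  2.085  1.129] 0.0 zdir [-0.035 -0.999 -0.   ]
  place A 2 [1.19  1.029 2.072 4.367 1.557 1.533] 0.0 zdir [ 0.999 -0.035 -0.   ]
  place B 2 [1.07  1.081 2.279 4.256 1.668 1.767] 0.0 zdir [ 0.999 -0.035 -0.   ]
  place A 3 [0.185 1.026 2.007 1.789 1.547 1.677] 0.0 zdir [ 0.035  0.999 -0.   ]
  place B 3 [-0.066  1.027  2.03   1.54   1.573  1.657] 0.0 zdir [ 0.035  0.999 -0.   ]
grasp 8 [ 0.363  0.618  1.803 -0.041  0.583  1.767] 0.0
  place A 0 [0.459 1.24  0.977 0.636 2.23  2.071] 0.0 zdir [-0.99   0.035 -0.139]
  place B 0 [0.334 1.174 1.146 0.454 2.192 1.902] 0.0 zdir [-0.99   0.035 -0.139]
  place A 1 [ 0.968  1.216  1.036 -0.698  2.166  1.043] 0.0 zdir [-0.035 -0.99  -0.139]
  place B 1 [ 0.885  1.103  1.34  -0.714  1.983  1.132] 0.0 zd
[... 1121 characters left out ...]
 -0.318  0.223  2.055] 0.0
  place A 0 [0.47  1.116 1.073 0.524 2.031 2.027] 0.0 zdir [-0.927  0.032 -0.375]
  place B 0 [0.342 1.048 1.237 0.383 1.989 1.881] 0.0 zdir [-0.927  0.032 -0.375]
  place A 1 [ 0.956  1.093  1.127 -0.585  1.973  1.077] 0.0 zdir [-0.032 -0.927 -0.375]
  place B 1 [ 0.869  0.978  1.416 -0.628  1.794  1.126] 0.0 zdir [-0.032 -0.927 -0.375]
  place A 2 [1.142 0.765 2.13  4.425 1.104 1.317] 0.0 zdir [ 0.927 -0.032 -0.375]
  place B 2 [1.011 0.758 2.35  4.199 1.17  1.54 ] 0.0 zdir [ 0.927 -0.032 -0.375]
  place A 3 [0.231 0.776 2.067 1.707 1.127 1.892] 0.0 zdir [ 0.032  0.927 -0.375]
  place B 3 [-0.017  0.769  2.103  1.481  1.196  1.861] 0.0 zdir [ 0.032  0.927 -0.375]
```

```bash
cat > plan2.py <<'E'
from kin import *
al=12
q0=r.sense()['qpos']
for nm,c,pg in(('2->A',(630,229,.2),(487,408)),('1->B',(625,92,.02),(483,288))):
  for psi in(-.873,-.6):
    g,O=cupgrasp(*c,tilt=al); q,e=ik(g,O,q0); print(nm,psi,'grasp',q,round(e,1))
    Op=ori(psi,al-90); zt=Op.as_matrix()[:,2]
    P=[g,g+[0,0,150],np.array([*pg,250])-6*O.as_matrix()[:,2],np.array([*pg,200])-6*zt,np.array([*pg,87.5])-6*zt]; OO=[O,O,O,Op,Op]
    for i in range(4):
        q,w,mx,q5=track(P[i],OO[i],P[i+1],OO[i+1],q); print('  leg',i,q,'err',round(w,2),'maxstep',round(mx,2),'q5min',round(q5,2))
E
python3 plan2.py; python3 -c "
from h import *
print(cmd()); p,O=cupgrasp(631,229.5,.2,tilt=12,back=110); print(p,togo(p,O)); print(look if 0 else '')"; python3 look.py w11 cup2_c:631,229,.2
```

```text
2->A -0.873 grasp [ 0.369  0.602  1.854 -0.076  0.481  1.804] 0.0
  leg 0 [ 0.369  0.388  1.78  -0.05   0.767  1.773] err 0.0 maxstep 0.02 q5min 0.5
  leg 1 [ 0.752  0.291  1.742 -0.136  0.934  2.195] err 0.0 maxstep 0.04 q5min 0.78
  leg 2 [0.241 0.835 1.575 1.088 1.705 2.222] err 0.0 maxstep 0.14 q5min 1.01
  leg 3 [0.241 1.005 1.544 1.075 1.64  2.099] err 0.0 maxstep 0.01 q5min 1.64
2->A -0.6 grasp [ 0.369  0.602  1.854 -0.076  0.481  1.804] 0.0
  leg 0 [ 0.369  0.388  1.78  -0.05   0.767  1.773] err 0.0 maxstep 0.02 q5min 0.5
  leg 1 [ 0.752  0.291  1.742 -0.136  0.934  2.195] err 0.0 maxstep 0.04 q5min 0.78
  leg 2 [0.302 0.914 1.383 0.941 1.892 2.238] err 0.0 maxstep 0.13 q5min 1.03
  leg 3 [0.302 1.07  1.352 0.912 1.816 2.133] err 0.0 maxstep 0.01 q5min 1.82
1->B -0.873 grasp [ 0.165  0.562  1.941 -0.072  0.432  1.778] 0.0
  leg 0 [ 0.165  0.333  1.865 -0.045  0.736  1.746] err 0.0 maxstep 0.03 q5min 0.46
  leg 1 [ 0.603  0.178  1.891 -0.146  0.902  2.235] err 0.0 maxstep 0.04 q5min 0.75
  leg 2 [0.071 0.812 1.632 0.945 1.782 2.133] err 0.0 maxstep 0.14 q5min 0.98
  leg 3 [0.071 0.987 1.6   0.925 1.697 2.016] err 0.0 maxstep 0.02 q5min 1.7
1->B -0.6 grasp [ 0.165  0.562  1.941 -0.072  0.432  1.778] 0.0
  leg 0 [ 0.165  0.333  1.865 -0.045  0.736  1.746] err 0.0 maxstep 0.03 q5min 0.46
  leg 1 [ 0.603  0.178  1.891 -0.146  0.902  2.235] err 0.0 maxstep 0.04 q5min 0.75
  leg 2 [0.15  0.879 1.468 0.798 1.945 2.122] err 0.0 maxstep 0.13 q5min 1.0
  leg 3 [0.15  1.04  1.437 0.767 1.852 2.024] err 0.0 maxstep 0.01 q5min 1.85
(array([626.45, 223.12, 191.3 ]), array([3.142, 0.017, 0.199]))
[592.662 221.729 141.465] (array([-0.033, -0.005,  0.05 ]), array([ 0. , 13. , -0.1]))

cup2_c p 0.7 pose [631.759 228.782   0.219] err 0.023
```

Request:
carry_out --delta_pos '[[-0.017, -0.003, 0.025], [-0.033, -0.005, 0.05], [-0.026, -0.005, 0.08], [-0.02, -0.005, 0.108], [-0.014, -0.005, 0.133], [-0.008, -0.005, 0.157], [-0.008, -0.005, 0.157], [-0.008, -0.005, 0.157]]' --rot '[[0, 6, 0], [0, 13, 0], [0, 13, 0], [0, 13, 0], [0, 13, 0], [0, 13, 0], [0, 13, 0], [0, 13, 0]]' --grip_force 40

```text
clock: 26.0
eef_pos: [613.2, 223.1, 33.3]
tcp_rot: [3.136, -0.212, 0.195]
contact_force: [-0.5, -0.2, 0.4]
opening: 0.996
grasp_force: 0.0
```

Request:
carry_out --delta_pos '[[0, 0, 0], [0, 0, 0], [0, 0, 0], [0, 0, 0], [0, 0, 0]]' --rot '[[0, 0, 0], [0, 0, 0], [0, 0, 0], [0, 0, 0], [0, 0, 0]]' --claw 0.045

```text
clock: 26.62
eef_pos: [613.8, 223.2, 33.8]
tcp_rot: [3.135, -0.213, 0.195]
contact_force: [-3.2, 0.2, 7.1]
opening: 0.652
grasp_force: 42.0
```

```bash
echo "-.008,-.005,.157,0,13,0" >>moves.txt
python3 -c "
from h import *
s=r.sense();print(cmd(),s['eef_pos'],s['tcp_rot'],s['qpos'],s['opening'])
print(cupgrasp(631.8,228.8,.205,tilt=12)[0])
import cv2;v=shot('wrist');cv2.imwrite('pics/w12.png',v['im'])"
```

```text
(array([615.006, 225.918,  34.459]), array([ 3.142, -0.21 ,  0.199])) [613.752 223.198  33.776] [ 3.135 -0.213  0.195] [ 0.367  0.597  1.858 -0.092  0.479  1.82 ] 0.6519232617580689
[615.893 225.493  33.869]
```

View pics/w12.png

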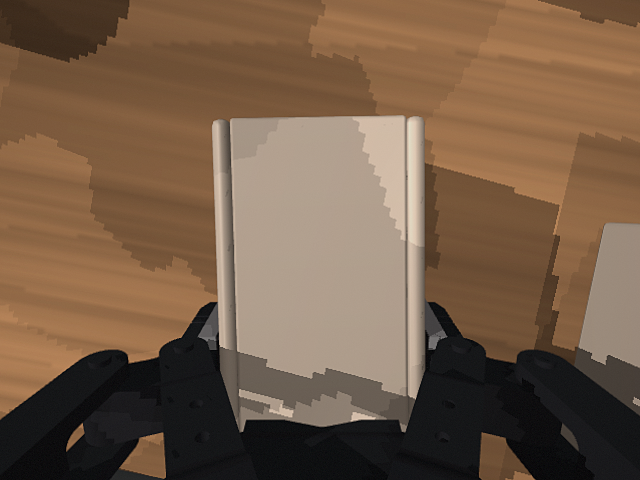

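Request:
carry_out --delta_pos '[[0.004, 0, -0.02], [0.015, 0, -0.07], [0.025, 0, -0.12], [0.031, 0, -0.147], [0.031, 0, -0.147]]' --rot '[[0, 0, 0], [0, 0, 0], [0, 0, 0], [0, 0, 0], [0, 0, 0]]'

```text
clock: 27.3
eef_pos: [614.0, 224.4, 186.5]
tcp_rot: [3.136, -0.217, 0.195]
contact_force: [-0.2, 0.5, -1.4]
opening: 0.649
grasp_force: 43.2
```

```bash
echo ".031,0,-.147,0,0,0" >>moves.txt
sed -i 's/626.45,223.12,191.3\]/625.2,220.7,190.5]/; s/.017,.1985/.017,.197/' cmd.py
cat > dry.py <<'E'
from h import *
def zof(z): return z
M['dryer']=[box(-55,55,-125,125,0,25),box(-117,-55,-80,0,0,25),cyl(0,60,28,25,80),cyl(0,-60,28,25,80),cyl(0,60,10,80,90),cyl(0,-60,10,80,90),cyl(-88,-40,28,25,40)]
Vs=[];Ms=[]
for c in('top','scene'):
    v=shot(c); q=r.cut_out('dryer',c); print(c,[(round(a['p'],2),np.round(a['box'])) for a in q])
    if q and q[0]['p']>.4:
        Vs.append(v);Ms.append(q[0]['mask']); print(fit([v],[q[0]['mask']],lambda v,x:render(v,'dryer',x),[485,347,-.035],[-.1,.05]))
        if c=='top':
            g=v['im']
if len(Vs)>1: print('both',fit(Vs,Ms,lambda v,x:render(v,'dryer',x),[485,347,-.035],[-.1,.05]))
for c in('top','scene'):
    v=shot(c)
    for q in r.cut_out('fan_top',c)[:2]: print(c,q['p'],q['box'])
s=r.sense();print(cmd(),s['eef_pos'],s['tcp_rot'],s['opening'],s['grasp_force'])
E
python3 dry.py
```

```text
top [(0.69, array([104., 228., 199., 304.]))]
(array([508.774, 316.212,  -0.288]), np.float64(7.702744960784912))
scene [(0.69, array([394., 197., 504., 253.])), (0.62, array([242., 306., 283., 335.])), (0.25, array([ 75., 270., 125., 303.]))]
(array([480.849, 353.942,  -0.038]), np.float64(0.3634937107563019))
both (array([487.27 , 346.655,  -0.071]), np.float64(8.223361015319824))
scene 0.59 [239.7, 264.1, 341.7, 349.9]
scene 0.57 [242.7, 278.6, 275.5, 300.2]
(array([613.457, 223.455, 183.892]), array([ 3.142, -0.21 ,  0.197])) [612.115 223.575 181.336] [ 3.135 -0.209  0.195] 0.6555209164231887 43.18521022796631
```

```bash
python3 -c "
from h import *
s=shot('scene');t=shot('top')
f=lambda x,y:(345+x/4.5,195+y/4.5)
for n,uv,z in(('B tip',f(390,46),90),('A tip',f(585,16),90),('B axis foot',f(381,156),25),('A axis foot',f(571,125),25),('button',f(340,42),40),('c left',f(230,125),25),('c front',f(318,228),25),('c right',f(717,155),25)):
    print(n,back(s,uv,z))
for n,uv,z in(('A tip',(102,244),90),('B tip',(156.5,250),90),('button',(151,290),40)): print('top',n,back(t,uv,z))
im=cv2.imread('pics/top0.png')[215:310,75:210]; sc=cv2.imread('pics/c1.png')
cv2.imwrite('pics/c2.png',cv2.resize(im,None,fx=5.5,fy=5.5,interpolation=cv2.INTER_CUBIC))
"
```

```text
B tip [479.945 292.557  90.   ]
A tip [482.073 413.14   90.   ]
B axis foot [487.243 292.895  25.   ]
A axis foot [490.239 412.317  25.   ]
button [388.713 319.455  40.   ]
c left [432.15  228.425  25.   ]
c front [540.974 225.123  25.   ]
c right [542.798 471.727  25.   ]
top A tip [492.412 403.935  90.   ]
top B tip [482.103 285.589  90.   ]
top button [396.443 308.605  40.   ]
```

View pics/c2.png

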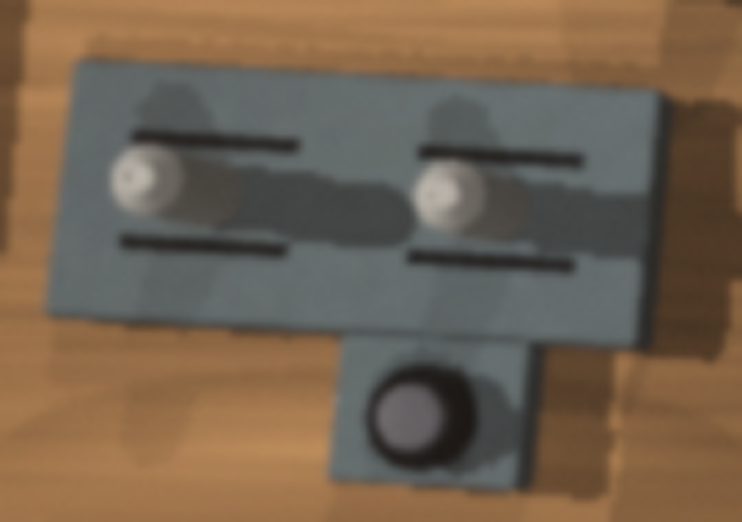

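```bash
python3 -c "
from h import *
t=shot('top')
f=lambda x,y:(75+x/5.5,215+y/5.5)
C=np.array([back(t,f(*c),25)[:2] for c in((75,62),(660,92),(48,315),(640,347))]); print(C,C.mean(0)); d=C[0]-C[1]+C[2]-C[3]; e=C[0]-C[2]+C[1]-C[3]; print(np.linalg.norm(d)/2,np.linalg.norm(e)/2,np.arctan2(-d[0],d[1]),np.arctan2(e[1],e[0]))
print(back(t,f(138,178),90),back(t,f(443,196),90),back(t,f(410,415),40), back(t,f(410,415),32))
s=shot('scene')
"
```

```text
[[539.746 468.182]
 [532.778 221.68 ]
 [433.311 469.783]
 [425.588 223.747]] [482.856 345.848]
246.37895049833102 106.82820383966737 -0.029818431517426837 -0.017170954115896097
[485.013 407.41   90.   ] [480.675 287.549  90.   ] [395.359 311.784  40.   ] [395.404 314.577  32.   ]
```

```bash
cat > place.py <<'E'
from kin import *
def target(peg,psi,mt,al=12,h=0):
    O=ori(psi,al-90); return np.array([*peg,25+h])-O.apply(mt),O
E
python3 -c "
from place import *
pA=(484.5,408.5); mt=(61.9,0,19.2)
P,O=target(pA,-.873,mt,h=100); print('final hi',P)
w=[P[0],P[1],260]; O0=R.from_euler('xyz',cmd()[1]); print(togo(w,O0))
q=r.sense()['qpos']; q,e,mx,q5=track(cmd()[0],O0,np.array(w),O0,q); print(q,e,mx,q5)
print('turn',(O0.inv()*O).as_rotvec(degrees=True), O0.inv().apply(P-w)); print(track(np.array(w),O0,P,O,q))
"
```

```text
final hi [488.298 403.971 189.539]
(array([-0.07 , -0.202, -0.093]), array([0., 0., 0.]))
[ 0.745  0.285  1.74  -0.135  0.941  2.189] 3.5608653751243297e-13 0.03555962642617394 0.7761538000985044
turn [ 36.747 -80.546  56.613] [-14.681  -0.     68.914]
(array([0.242, 0.849, 1.579, 1.087, 1.695, 2.205]), np.float64(3.708279829899472e-12), np.float64(0.14242363747697645), np.float64(1.0173053769588545))
```

Request:
carry_out --delta_pos '[[-0.01, -0.029, -0.025], [-0.022, -0.063, -0.05], [-0.034, -0.098, -0.075], [-0.046, -0.133, -0.093], [-0.058, -0.167, -0.093], [-0.07, -0.202, -0.093], [-0.07, -0.202, -0.093]]' --rot '[[0, 0, 0], [0, 0, 0], [0, 0, 0], [0, 0, 0], [0, 0, 0], [0, 0, 0], [0, 0, 0]]'

```text
clock: 28.78
eef_pos: [486.1, 407.4, 257.3]
tcp_rot: [3.135, -0.211, 0.198]
contact_force: [0.1, -0.1, -2.1]
opening: 0.651
grasp_force: 43.3
```

Request:
carry_out --delta_pos '[[0, 0, 0], [0, 0, 0], [0, 0, 0], [0, 0, 0], [0, 0, 0], [0, 0, 0]]' --rot '[[3.3, -7.3, 5.1], [6.7, -14.6, 10.3], [10, -22, 15.4], [13.4, -29.3, 20.6], [16.7, -36.6, 25.7], [18.4, -40.3, 28.3]]'

```text
clock: 29.52
eef_pos: [488.8, 404.1, 256.8]
tcp_rot: [-2.88, 0.559, -0.203]
contact_force: [0.3, 1.3, -2.7]
opening: 0.655
grasp_force: 43.4
```

```bash
cat >>moves.txt <<'E'
-.07,-.202,-.093,0,0,0
0,0,0,18.4,-40.3,28.3
E
python3 -c "
from place import *
s=r.sense();print(cmd(),s['eef_pos'],s['tcp_rot'],s['qpos'],s['opening'])
P,O=target((484.5,408.5),-.873,(61.9,0,19.2),h=100); print(togo(P,O))"
```

```text
(array([487.779, 404.355, 260.266]), array([-2.873,  0.56 , -0.193])) [488.75  404.085 256.808] [-2.88   0.559 -0.203] [0.429 0.513 1.519 0.542 1.44  2.115] 0.6554349268342414
(array([0.038, 0.016, 0.057]), array([ 18.4, -40.2,  28.3]))
```

Request:
carry_out --delta_pos '[[0.007, 0.003, 0.011], [0.014, 0.006, 0.022], [0.022, 0.009, 0.033], [0.03, 0.013, 0.044], [0.038, 0.016, 0.057], [0.038, 0.016, 0.057], [0.038, 0.016, 0.057]]' --rot '[[3.6, -8, 5.6], [7.2, -16, 11.2], [10.9, -24, 16.8], [14.5, -32, 22.4], [18.4, -40.2, 28.3], [18.4, -40.2, 28.3], [18.4, -40.2, 28.3]]'

```text
clock: 30.4
eef_pos: [489.0, 404.6, 187.9]
tcp_rot: [-3.134, 1.351, -0.868]
contact_force: [0.6, -0.1, -1.3]
opening: 0.651
grasp_force: 43.5
```

```bash
cat >>moves.txt <<'E'
.038,.016,.057,18.4,-40.2,28.3
E
python3 -c "
from place import *
s=r.sense();print(cmd(),s['eef_pos'],s['tcp_rot'],s['qpos'],s['contact_force'])
P,O=target((484.5,408.5),-.873,(61.9,0,19.2),h=0); print(togo(P,O))
a=shot('scene'); b=shot('top')
O1=R.from_euler('xyz',s['tcp_rot']); m=s['eef_pos']+O1.apply((61.9,0,19.2)); ax=O1.apply((.978,0,.208)); print('mouth',m,'axis',ax)
A=cv2.resize(a['im'][130:260,380:540],None,fx=2.5,fy=2.5,interpolation=cv2.INTER_CUBIC); B=cv2.resize(b['im'][180:310,60:220],None,fx=2.5,fy=2.5,interpolation=cv2.INTER_CUBIC)
cv2.imwrite('pics/p1.png',np.hstack([A,B]))"
```

```text
(array([488.464, 403.891, 189.921]), array([-3.139,  1.361, -0.871])) [489.012 404.562 187.922] [-3.134  1.351 -0.868] [0.235 0.851 1.575 1.078 1.691 2.203] [ 0.609 -0.095 -1.271]
(array([0.098, 0.   , 0.021]), array([-0., -0.,  0.]))
mouth [485.723 408.68  123.328] axis [ 0.008 -0.006 -1.   ]
```

View pics/p1.png

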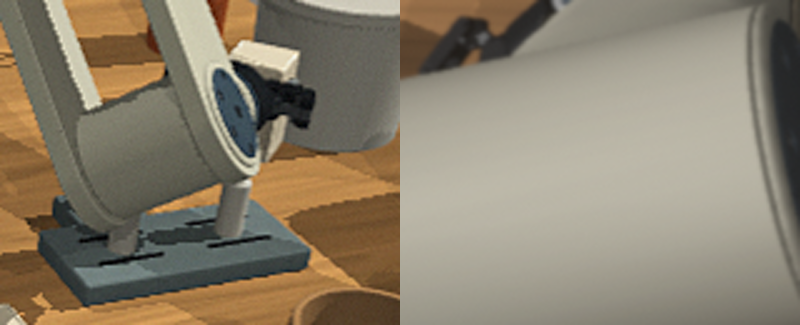

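Request:
carry_out --delta_pos '[[0.02, 0, 0.0042], [0.04, 0, 0.0085], [0.06, 0, 0.0128], [0.075, 0, 0.016], [0.085, 0, 0.0181], [0.091, 0, 0.0193], [0.094, 0, 0.02], [0.094, 0, 0.02]]' --rot '[[0, 0, 0], [0, 0, 0], [0, 0, 0], [0, 0, 0], [0, 0, 0], [0, 0, 0], [0, 0, 0], [0, 0, 0]]'

```text
clock: 31.5
eef_pos: [488.6, 403.9, 92.1]
tcp_rot: [3.136, 1.356, -0.881]
contact_force: [-0.8, -1.7, 2.7]
opening: 0.651
grasp_force: 43.0
```

Request:
carry_out --delta_pos '[[0.001, 0, 0], [0.001, 0, 0], [0.001, 0, 0]]' --rot '[[0, 0, 0], [0, 0, 0], [0, 0, 0]]'

```text
clock: 31.88
eef_pos: [488.6, 403.9, 92.0]
tcp_rot: [3.138, 1.357, -0.879]
contact_force: [-1.7, -3.4, 8.6]
opening: 0.653
grasp_force: 42.7
```

Request:
carry_out --delta_pos '[[0, 0, 0], [0, 0, 0], [0, 0, 0], [0, 0, 0], [0, 0, -0.005], [0, 0, -0.03], [0, 0, -0.07], [0, 0, -0.11]]' --rot '[[0, 0, 0], [0, 0, 0], [0, 0, 0], [0, 0, 0], [0, 0, 0], [0, 0, 0], [0, 0, 0], [0, 0, 0]]' --claw 0.085

```text
clock: 32.88
eef_pos: [559.0, 319.2, 114.3]
tcp_rot: [3.135, 1.354, -0.883]
contact_force: [0.2, 1.0, 0.8]
opening: 0.995
grasp_force: 0.0
```

```bash
cat >>moves.txt <<'E'
.094,0,.02,0,0,0
.001,0,0,0,0,0
0,0,-.11,0,0,0
E
python3 -c "
from place import *
s=r.sense();print(cmd(),s['eef_pos'],s['tcp_rot'],s['qpos'],s['contact_force'])
p,O=cupgrasp(625.2,92,.02,tilt=0,back=0); p[2]=200
O0=R.from_euler('xyz',cmd()[1]); P0=cmd()[0]
W=P0+[0,0,150]
print('up',O0.inv().apply([0,0,150]));q,*e=track(P0,O0,W,O0,s['qpos']);print(q,e)
print('turn',(O0.inv()*O).as_rotvec(degrees=True),'shift in O0',O0.inv().apply(p-P0)); print(track(W,O0,p,O,q))"
python3 - <<'E'
from h import *
v=shot('wrist'); 
for q in r.cut_out('cup2_c','wrist')[:2]: print(q['p'],q['box'])
E
```

```text
(array([557.741, 321.277, 115.755]), array([-3.139,  1.361, -0.871])) [559.023 319.214 114.341] [ 3.135  1.354 -0.883] [0.104 1.014 1.414 0.974 1.765 2.16 ] [0.187 1.028 0.788]
up [-146.709   -0.091  -31.249]
[0.114 0.806 1.437 1.023 1.867 2.322] [np.float64(1.6331754450842467e-11), np.float64(0.02155049753312943), np.float64(1.7732470835875043)]
turn [-34.701  72.376 -42.815] shift in O0 [ -38.781  107.178 -222.63 ]
(array([ 0.149,  0.401,  1.701, -0.   ,  1.04 ,  1.701]), np.float64(1.5130659854571793e-11), np.float64(0.12742375941390982), np.float64(1.03973188475669))
0.63 [268.2, 122.2, 373.9, 298.2]
```

Request:
carry_out --delta_pos '[[-0.05, 0, -0.01], [-0.1, 0, -0.02], [-0.147, 0, -0.031], [-0.132, 0.014, -0.057], [-0.118, 0.028, -0.082], [-0.104, 0.043, -0.108], [-0.09, 0.057, -0.133], [-0.075, 0.071, -0.159]]' --rot '[[0, 0, 0], [0, 0, 0], [0, 0, 0], [-4, 8.5, -5], [-8, 17, -10], [-12, 25.5, -15], [-16, 34, -20], [-20, 42.4, -25]]'

```text
clock: 33.98
eef_pos: [593.0, 167.2, 221.6]
tcp_rot: [-2.964, 0.541, -0.255]
contact_force: [-0.7, 1.3, -0.8]
opening: 0.995
grasp_force: 0.0
```

```bash
cat >>moves.txt <<'E'
-.075,.071,-.159,-20,42.4,-25
E
python3 -c "
from place import *
s=r.sense();print(cmd(),s['eef_pos'],s['tcp_rot'])
p,O=cupgrasp(625.2,92,.02,tilt=0,back=0); p[2]=200
print(togo(p,O))"
```

```text
(array([593.109, 168.412, 222.191]), array([-2.956,  0.551, -0.251])) [593.027 167.232 221.607] [-2.964  0.541 -0.255]
(array([ 0.042,  0.069, -0.013]), array([-14.6,  29.9, -18. ]))
```

Request:
carry_out --delta_pos '[[0.01, 0.017, -0.003], [0.02, 0.034, -0.006], [0.031, 0.051, -0.009], [0.042, 0.069, -0.013], [0.042, 0.069, -0.013], [0.042, 0.069, -0.013]]' --rot '[[-3.6, 7.5, -4.5], [-7.3, 15, -9], [-11, 22.5, -13.5], [-14.6, 29.9, -18], [-14.6, 29.9, -18], [-14.6, 29.9, -18]]'

```text
clock: 34.72
eef_pos: [609.4, 92.1, 200.2]
tcp_rot: [3.136, 0.0, 0.015]
contact_force: [-0.3, -0.8, -0.1]
opening: 0.997
grasp_force: 0.0
```

```bash
cat >>moves.txt <<'E'
.042,.069,-.013,-14.6,29.9,-18
E
for i in 1 2; do python3 look.py w13 cup1_c:625,92,.02; done
python3 -c "
from place import *
s=r.sense();print(cmd(),s['eef_pos'],s['tcp_rot'])
p,O=cupgrasp(625.2,92,.02,tilt=12,back=110);print(p,togo(p,O));p,O=cupgrasp(625.2,92,.02,tilt=12);print(p,togo(p,O))
q=r.cut_out('insert','top');print([(a['p'],a['box']) for a in q])
for t in('ell_c','you_c','zed_c','tee_c'):
  shot('top');print(t,[(round(a['p'],2),np.round(a['box'])) for a in r.recognise(t,'top')[:2]])
"
```

```text
cup1_c none
cup1_c p 0.93 pose [625.243  92.409   0.015] err 0.027
(array([610.385,  91.513, 200.236]), array([3.141, 0.001, 0.02 ])) [609.664  91.997 199.546] [ 3.135 -0.001  0.016]
[586.09   91.218 141.465] (array([-0.024, -0.   ,  0.059]), array([ 0., 12.,  0.]))
[608.956  91.675  33.869] (array([-0.001, -0.   ,  0.166]), array([ 0., 12.,  0.]))
[(0.66, [295.1, 148.1, 391.3, 243.6])]
ell_c [(0.74, array([318., 190., 344., 227.]))]
you_c [(0.88, array([343., 199., 374., 236.])), (0.67, array([298., 147., 390., 246.]))]
zed_c [(0.59, array([361., 160., 382., 196.])), (0.57, array([296., 145., 391., 246.]))]
tee_c []
```

Request:
carry_out --delta_pos '[[-0.012, -0.0005, 0.03], [-0.024, -0.0005, 0.059], [-0.018, -0.0005, 0.088], [-0.012, -0.0005, 0.114], [-0.006, -0.0005, 0.142], [-0.001, -0.0005, 0.166], [-0.001, -0.0005, 0.166], [-0.001, -0.0005, 0.166]]' --rot '[[0, 6, 0], [0, 12, 0], [0, 12, 0], [0, 12, 0], [0, 12, 0], [0, 12, 0], [0, 12, 0], [0, 12, 0]]'

```text
clock: 36.38
eef_pos: [608.6, 91.4, 34.5]
tcp_rot: [3.135, -0.212, 0.018]
contact_force: [0.8, 0.2, -0.7]
opening: 0.994
grasp_force: 0.0
```

Request:
carry_out --delta_pos '[[0, 0, 0], [0, 0, 0], [0, 0, 0], [0, 0, 0], [0.004, 0, -0.02], [0.015, 0, -0.07], [0.025, 0, -0.12], [0.031, 0, -0.147]]' --rot '[[0, 0, 0], [0, 0, 0], [0, 0, 0], [0, 0, 0], [0, 0, 0], [0, 0, 0], [0, 0, 0], [0, 0, 0]]' --claw 0.045

```text
clock: 37.38
eef_pos: [608.6, 92.5, 187.4]
tcp_rot: [3.135, -0.215, 0.018]
contact_force: [0.0, -0.2, -1.7]
opening: 0.655
grasp_force: 43.3
```

```bash
cat >>moves.txt <<'E'
-.001,-.0005,.166,0,12,0
.031,0,-.147,0,0,0
E
python3 -c "
from place import *
p,O=cupgrasp(625.2,92.2,.015,tilt=12); print('nominal',p)
pB=(481.0,288.8); mt=(61.9,0,19.2)
s=r.sense();print(cmd(),s['eef_pos'],s['tcp_rot'],s['opening'])
P,O=target(pB,-.873,mt,h=100); print('final hi',P)
w=[P[0],P[1],260]; O0=R.from_euler('xyz',cmd()[1]); print(togo(w,O0))
q=s['qpos']; q,e,mx,q5=track(cmd()[0],O0,np.array(w),O0,q); print(q,e,mx,q5)
print('turn',(O0.inv()*O).as_rotvec(degrees=True), O0.inv().apply(P-w)); print(track(np.array(w),O0,P,O,q))
"
```

```text
nominal [608.954  91.956  33.869]
(array([609.125,  91.982, 184.469]), array([ 3.141, -0.209,  0.02 ])) [608.612  92.519 187.424] [ 3.135 -0.215  0.018] 0.6550793447036926
final hi [484.798 284.271 189.539]
(array([-0.102, -0.195, -0.099]), array([0., 0., 0.]))
[ 0.593  0.174  1.885 -0.143  0.911  2.223] 2.5886517360513926e-13 0.04037629436918655 0.7481436347081274
turn [ 30.8   -83.399  47.36 ] [-14.61   -0.025  68.929]
(array([0.072, 0.827, 1.635, 0.942, 1.77 , 2.118]), np.float64(6.117363336440314e-12), np.float64(0.14174017682412446), np.float64(0.9891382951163809))
```

Request:
carry_out --delta_pos '[[-0.015, -0.029, -0.025], [-0.031, -0.06, -0.05], [-0.048, -0.092, -0.075], [-0.065, -0.125, -0.099], [-0.083, -0.16, -0.099], [-0.102, -0.195, -0.099], [-0.102, -0.195, -0.099]]' --rot '[[0, 0, 0], [0, 0, 0], [0, 0, 0], [0, 0, 0], [0, 0, 0], [0, 0, 0], [0, 0, 0]]'

```text
clock: 38.25
eef_pos: [482.5, 287.4, 258.1]
tcp_rot: [3.135, -0.21, 0.021]
contact_force: [-0.6, -0.3, -1.8]
opening: 0.655
grasp_force: 43.3
```

Request:
carry_out --delta_pos '[[0, 0, 0], [0, 0, 0], [0, 0, 0], [0, 0, 0], [0, 0, 0], [0, 0, 0]]' --rot '[[3, -8.3, 4.7], [6, -16.6, 9.4], [9.1, -24.9, 14.1], [12.2, -33.2, 18.8], [15.4, -41.7, 23.7], [15.4, -41.7, 23.7]]'

```text
clock: 39.0
eef_pos: [485.2, 283.7, 256.6]
tcp_rot: [-2.927, 0.562, -0.317]
contact_force: [1.1, -0.2, -2.0]
opening: 0.649
grasp_force: 43.5
```

```bash
cat >>moves.txt <<'E'
-.102,-.195,-.099,0,0,0
0,0,0,15.4,-41.7,23.7
E
python3 -c "
from place import *
s=r.sense();print(cmd(),s['eef_pos'],s['tcp_rot'],s['qpos'],s['opening'])
P,O=target((481,288.8),-.873,(61.5,0,19.2),h=100); print(togo(P,O))"
```

```text
(array([484.892, 284.533, 260.099]), array([-2.919,  0.565, -0.306])) [485.234 283.675 256.569] [-2.927  0.562 -0.317] [0.262 0.435 1.64  0.485 1.451 2.057] 0.6486969155333029
(array([0.038, 0.013, 0.058]), array([ 15.4, -41.7,  23.7]))
```

Request:
carry_out --delta_pos '[[0.007, 0.002, 0.011], [0.014, 0.005, 0.022], [0.022, 0.008, 0.034], [0.03, 0.01, 0.046], [0.038, 0.013, 0.058], [0.038, 0.013, 0.058], [0.038, 0.013, 0.058]]' --rot '[[3, -8.3, 4.7], [6, -16.6, 9.4], [9.1, -24.9, 14.1], [12.2, -33.2, 18.8], [15.4, -41.7, 23.7], [15.4, -41.7, 23.7], [15.4, -41.7, 23.7]]'

```text
clock: 39.88
eef_pos: [484.8, 285.7, 188.6]
tcp_rot: [-3.138, 1.35, -0.87]
contact_force: [0.5, -0.0, -2.3]
opening: 0.649
grasp_force: 43.5
```

```bash
cat >>moves.txt <<'E'
.038,.013,.058,15.4,-41.7,23.7
E
python3 -c "
from place import *
s=r.sense();print(cmd(),s['eef_pos'],s['tcp_rot'],s['contact_force'])
P,O=target((481,288.8),-.873,(61.5,0,19.2),h=0); print(togo(P,O))
O1=R.from_euler('xyz',s['tcp_rot']); print('mouth',s['eef_pos']+O1.apply((61.5,0,19.2)),O1.apply((.978,0,.208)))
a=shot('scene'); print([(round(q['p'],2),np.round(q['box'])) for q in r.recognise('cup2_c','scene')])
for p in((484.5,408.5,25),(484.5,408.5,120),(481,288.8,90),(481,288.8,120)): print(p,proj(a,[p]))
A=cv2.resize(a['im'][110:260,350:540],None,fx=4,fy=4,interpolation=cv2.INTER_CUBIC)
cv2.imwrite('pics/p2.png',A)"
```

```text
(array([485.186, 284.549, 189.552]), array([ 3.14 ,  1.361, -0.875])) [484.762 285.717 188.578] [-3.138  1.35  -0.87 ] [ 0.499 -0.001 -2.336]
(array([0.098, 0.   , 0.021]), array([-0., -0., -0.]))
mouth [481.432 289.785 124.365] [ 0.008 -0.008 -1.   ]
[(0.93, array([458., 184., 492., 231.]))]
(484.5, 408.5, 25) [[469.322 221.902]]
(484.5, 408.5, 120) [[476.167 188.401]]
(481, 288.8, 90) [[430.513 205.652]]
(481, 288.8, 120) [[432.225 194.592]]
```

View pics/p2.png

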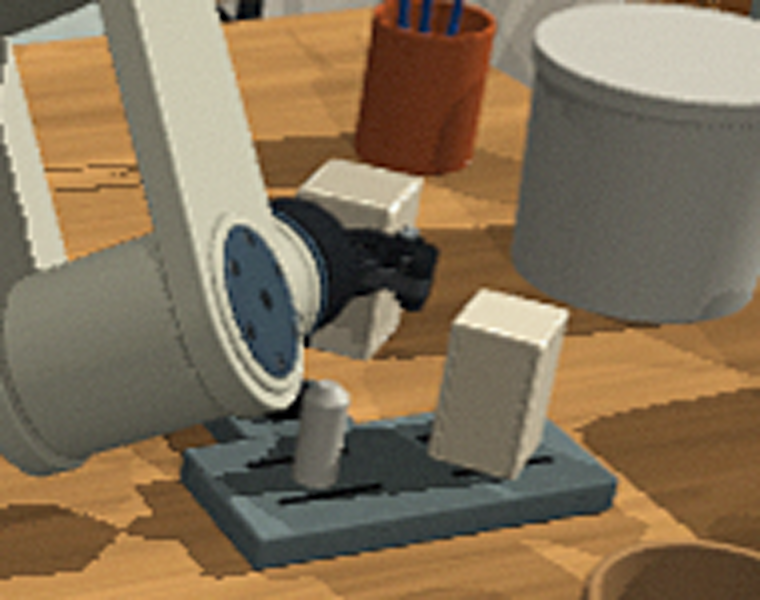

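Request:
carry_out --delta_pos '[[0.02, 0, 0.0042], [0.04, 0, 0.0085], [0.06, 0, 0.0128], [0.075, 0, 0.016], [0.085, 0, 0.0181], [0.091, 0, 0.0193], [0.094, 0, 0.02], [0.094, 0, 0.02]]' --rot '[[0, 0, 0], [0, 0, 0], [0, 0, 0], [0, 0, 0], [0, 0, 0], [0, 0, 0], [0, 0, 0], [0, 0, 0]]'

```text
clock: 40.98
eef_pos: [484.8, 284.7, 91.6]
tcp_rot: [3.131, 1.355, -0.887]
contact_force: [0.4, 0.1, -1.1]
opening: 0.649
grasp_force: 43.5
```

Request:
carry_out --delta_pos '[[0.0007, 0, 0], [0.0007, 0, 0], [0.0007, 0, 0]]' --rot '[[0, 0, 0], [0, 0, 0], [0, 0, 0]]'

```text
clock: 41.35
eef_pos: [484.9, 284.6, 91.0]
tcp_rot: [3.13, 1.355, -0.888]
contact_force: [0.4, 0.7, -1.8]
opening: 0.649
grasp_force: 43.5
```

Not yet touching; lower further.

Request:
carry_out --delta_pos '[[0.0007, 0, 0], [0.0014, 0, 0], [0.0014, 0, 0]]' --rot '[[0, 0, 0], [0, 0, 0], [0, 0, 0]]'

```text
clock: 41.72
eef_pos: [485.0, 284.3, 89.4]
tcp_rot: [3.129, 1.355, -0.889]
contact_force: [0.6, -0.3, -1.1]
opening: 0.652
grasp_force: 43.5
```

Request:
carry_out --delta_pos '[[0.0007, 0, 0], [0.0014, 0, 0], [0.002, 0, 0], [0.002, 0, 0]]' --rot '[[0, 0, 0], [0, 0, 0], [0, 0, 0], [0, 0, 0]]'

```text
clock: 42.22
eef_pos: [485.2, 284.2, 89.1]
tcp_rot: [3.131, 1.358, -0.886]
contact_force: [-1.2, 1.1, 8.0]
opening: 0.652
grasp_force: 43.5
```

Request:
carry_out --delta_pos '[[0, 0, 0], [0, 0, 0], [0, 0, 0], [0, 0, 0], [0, 0, -0.005], [0, 0, -0.03], [0, 0, -0.07], [0, 0, -0.11]]' --rot '[[0, 0, 0], [0, 0, 0], [0, 0, 0], [0, 0, 0], [0, 0, 0], [0, 0, 0], [0, 0, 0], [0, 0, 0]]' --claw 0.085

```text
clock: 43.22
eef_pos: [555.7, 199.3, 111.7]
tcp_rot: [3.131, 1.354, -0.887]
contact_force: [0.5, 0.8, 0.1]
opening: 0.997
grasp_force: 0.0
```

```bash
cat >>moves.txt <<'E'
.094,0,.02,0,0,0
.0007,0,0,0,0,0
.0014,0,0,0,0,0
.002,0,0,0,0,0
0,0,-.11,0,0,0
E
python3 -c "
from place import *
s=r.sense();print(cmd(),s['eef_pos'],s['tcp_rot'],s['qpos'])
# above button, look pose: tool down, yaw so q6 comfortable
p=np.array([430,290,270]); O=ori(.5,0)
O0=R.from_euler('xyz',cmd()[1]); P0=cmd()[0]; W=P0+[0,0,150]
print('up',O0.inv().apply([0,0,150]));q,*e=track(P0,O0,W,O0,s['qpos']);print(q,e)
print('turn',(O0.inv()*O).as_rotvec(degrees=True),'shift in O0',O0.inv().apply(p-P0)); print(track(W,O0,p,O,q))"
```

```text
(array([554.791, 201.409, 112.309]), array([ 3.14 ,  1.361, -0.875])) [555.708 199.315 111.7  ] [ 3.131  1.354 -0.887] [-0.054  1.011  1.43   0.836  1.838  2.085]
up [-146.722    0.054  -31.189]
[-0.045  0.802  1.457  0.893  1.959  2.235] [np.float64(1.6629738175579424e-11), np.float64(0.02099996423969075), np.float64(1.8465019192036123)]
turn [-52.964  64.628 -65.436] shift in O0 [-185.013   38.834  112.025]
(array([0.593, 0.176, 1.842, 0.   , 1.123, 1.665]), np.float64(7.1041411896978705e-12), np.float64(0.0974800089056802), np.float64(1.1230900512517878))
```

Request:
carry_out --delta_pos '[[-0.05, 0, -0.01], [-0.1, 0, -0.02], [-0.147, 0, -0.031], [-0.151, 0.004, -0.017], [-0.155, 0.008, -0.003], [-0.159, 0.011, 0.012], [-0.162, 0.015, 0.026], [-0.166, 0.019, 0.04]]' --rot '[[0, 0, 0], [0, 0, 0], [0, 0, 0], [-5.2, 6.3, -6.4], [-10.4, 12.6, -12.8], [-15.6, 19, -19.2], [-20.7, 25.3, -25.6], [-25.8, 31.5, -31.9]]'

```text
clock: 44.22
eef_pos: [493.2, 246.0, 265.5]
tcp_rot: [-2.827, 0.665, -0.006]
contact_force: [-0.1, 1.1, 0.2]
opening: 0.991
grasp_force: 0.0
```

```bash
cat >>moves.txt <<'E'
-.166,.019,.04,-25.8,31.5,-31.9
E
python3 -c "
from place import *
s=r.sense();print(cmd(),s['eef_pos'],s['tcp_rot'])
print(togo([430,290,270],ori(.5,0)))"
```

```text
(array([492.981, 245.698, 266.371]), array([-2.817,  0.673,  0.001])) [493.232 246.027 265.518] [-2.827  0.665 -0.006]
(array([-0.051, -0.03 ,  0.049]), array([-27.2,  33.1, -33.5]))
```

Request:
carry_out --delta_pos '[[-0.01, -0.006, 0.01], [-0.02, -0.012, 0.02], [-0.03, -0.018, 0.029], [-0.04, -0.024, 0.039], [-0.051, -0.03, 0.049], [-0.051, -0.03, 0.049], [-0.051, -0.03, 0.049], [-0.051, -0.03, 0.049]]' --rot '[[-5.4, 6.6, -6.7], [-10.8, 13.2, -13.4], [-16.2, 19.8, -20.1], [-21.7, 26.4, -26.8], [-27.2, 33.1, -33.5], [-27.2, 33.1, -33.5], [-27.2, 33.1, -33.5], [-27.2, 33.1, -33.5]]' --claw 0

```text
clock: 45.22
eef_pos: [430.5, 290.6, 267.2]
tcp_rot: [3.135, 0.003, 0.493]
contact_force: [-0.3, 0.7, 0.6]
opening: 0.006
grasp_force: 0.0
```

```bash
cat >>moves.txt <<'E'
-.051,-.03,.049,-27.2,33.1,-33.5
E
python3 -c "
from place import *
s=r.sense();print(cmd(),s['eef_pos'],s['tcp_rot'],s['opening'])
v=shot('wrist'); cv2.imwrite('pics/w14.png',v['im'])
for q in r.cut_out('fan_top','wrist')[:3]:
    c=np.argwhere(q['mask']).mean(0)[::-1]; print(round(q['p'],2),np.round(q['box']),c,back(v,c,35))
print('expected px',proj(v,[(395,313,38)]))
# dark-round detection near expected
u=proj(v,[(395,313,38)])[0].astype(int); x0,y0=max(u[0]-60,0),max(u[1]-60,0); g=cv2.cvtColor(v['im'],cv2.COLOR_BGR2GRAY)[y0:u[1]+60,x0:u[0]+60]
h=cv2.HoughCircles(cv2.medianBlur(g,3),cv2.HOUGH_GRADIENT,1,15,param1=80,param2=14,minRadius=10,maxRadius=32)
if h is not None:
  for c in h[0][:5]: print('circle',c+[x0,y0,0],back(v,c[:2]+[x0,y0],38))
shot('scene'); print([(round(q['p'],2),np.round(q['box'])) for q in r.recognise('cup1_c','scene')])
"
```

```text
(array([430.085, 289.712, 269.344]), array([3.141, 0.001, 0.5  ])) [430.478 290.566 267.203] [3.135 0.003 0.493] 0.005678279420314494
0.76 [263. 211. 293. 240.] [278.191 226.308] [390.561 312.623  35.   ]
expected px [[279.747 222.701]]
circle [279.5 223.5  24.3] [394.248 312.861  38.   ]
circle [265.5 201.5  28.1] [406.014 332.48   38.   ]
circle [296.5 234.5  23.5] [392.479 295.015  38.   ]
circle [294.5 215.5  25.8] [407.001 304.596  38.   ]
circle [280.5 208.5  18.8] [406.714 318.226  38.   ]
[(0.7, array([414., 191., 449., 234.]))]
```

```bash
python3 -c "
from place import *
print(togo([389,313.3,72],ori(-.26,0))); print(ik(np.array([389,313.3,60]),ori(-.26,0),r.sense()['qpos']))"
```

```text
(array([-0.025, -0.041,  0.197]), array([ 0.1,  0. , 43.5]))
(array([ 0.678,  0.45 ,  2.044, -0.   ,  0.648,  2.51 ]), np.float64(1.565175853913309e-13))
```

Request:
carry_out --delta_pos '[[-0.008, -0.014, 0], [-0.016, -0.028, 0.02], [-0.025, -0.041, 0.06], [-0.025, -0.041, 0.1], [-0.025, -0.041, 0.14], [-0.025, -0.041, 0.175], [-0.025, -0.041, 0.197], [-0.025, -0.041, 0.197]]' --rot '[[0, 0, 9], [0, 0, 18], [0, 0, 27], [0, 0, 36], [0, 0, 43.5], [0, 0, 43.5], [0, 0, 43.5], [0, 0, 43.5]]'

```text
clock: 46.42
eef_pos: [387.6, 313.1, 68.7]
tcp_rot: [3.132, -0.002, -0.264]
contact_force: [-2.7, -1.9, 3.0]
opening: -0.0
grasp_force: 1.6
```

Request:
carry_out --delta_pos '[[0, 0, 0.002], [0, 0, 0.004], [0, 0, 0.006], [0, 0, 0.007], [0, 0, 0.007]]' --rot '[[0, 0, 0], [0, 0, 0], [0, 0, 0], [0, 0, 0], [0, 0, 0]]'

```text
clock: 47.05
eef_pos: [388.5, 314.0, 65.5]
tcp_rot: [3.136, -0.005, -0.263]
contact_force: [-8.4, -7.2, 34.5]
opening: -0.0
grasp_force: 17.4
```

Request:
carry_out --delta_pos '[[0, 0, -0.01], [0, 0, -0.05], [0, 0, -0.1], [0, 0, -0.15], [0, 0, -0.2], [0, 0, -0.2], [0, 0, -0.2]]' --rot '[[0, 0, 0], [0, 0, 0], [0, 0, 0], [0, 0, 0], [0, 0, 0], [0, 0, 0], [0, 0, 0]]'

```text
clock: 47.92
eef_pos: [387.6, 315.2, 262.8]
tcp_rot: [3.136, -0.004, -0.263]
contact_force: [0.6, -0.9, -0.3]
opening: 0.001
grasp_force: 0.0
```

```bash
cat >>moves.txt <<'E'
-.025,-.041,.197,0,0,43.5
0,0,.007,0,0,0
0,0,-.2,0,0,0
E
python3 -c "
from place import *
v=shot('wrist')
for q in r.cut_out('fan_top','wrist')[:2]:
    c=np.argwhere(q['mask']).mean(0)[::-1]; print(round(q['p'],2),np.round(q['box']),back(v,c,38))
b=proj(v,[(389,313.3,40)]); print('press px',b)
shot('scene'); print([(round(q['p'],2),np.round(q['box'])) for q in r.recognise('cup1_c','scene')])
for t in('ell_c','you_c','zed_c','tee_c','jar','loop','bowl'):
  shot('top');print(t,[(round(a['p'],2),np.round(a['box'])) for a in r.recognise(t,'top')[:2]])
"
```

```text
0.63 [304. 184. 340. 215.] [393.108 312.582  38.   ]
0.24 [ 85.   0. 408. 234.] [462.561 326.162  38.   ]
press px [[322.027 201.563]]
[(0.86, array([415., 188., 451., 234.]))]
ell_c [(0.56, array([319., 191., 344., 229.])), (0.38, array([476., 241., 524., 285.]))]
you_c [(0.62, array([343., 198., 378., 234.])), (0.48, array([297., 142., 391., 245.]))]
zed_c [(0.74, array([357., 159., 380., 198.]))]
tee_c []
jar [(0.8, array([287., 273., 301., 285.])), (0.22, array([ 85., 227., 196., 305.]))]
loop [(0.64, array([267., 233., 282., 252.]))]
bowl [(0.83, array([479., 241., 523., 283.]))]
```

```bash
python3 -c "
from rig import r
print(r.sign_off())"
```

```text
the job is handed in; nothing more can be done
None
```

I've handed the job in: the three gauges present (L, U and Z; no T was found) are pressed into their cutouts, both cups stand upside down over the pegs, and the dryer button was pressed to its stop afterwards. The jar, ring and bowl weren't moved, and it took about 48 s of the 210 s. I judged the button's full travel from the press force and height, since I didn't read the fan joint itself.

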